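# Hang the engraver's parts caddies on the suction rack

### The arm

A 7-joint arm with a two-finger parallel gripper is mounted at the origin on the work surface. World frame = base frame: x ahead of the robot, y to its left, z up, the work surface at z = 0. Lengths are in m, angles in rad, forces in N, time in s.
With the tool pointing down it reaches from about 0.35 to 0.9 m from the base axis. Payload 8.1 kg.
Tool frame: the origin (TCP) lies between the finger pads; the fingertips stand 14 mm ahead of it and the grasp point (between the pads) lies 5 mm behind it; y points along the fingers, x is the direction in which the jaws open and shut, and the axes are right-handed (so a half turn about y gives the same grasp; the last joint's range is limited). The gripper opens to 85 mm and grips with 20 to 120 N. Pads are 22 mm wide; open, the fingers measure 114 mm over their backs; the gripper's body (76 mm by 85 mm) begins 54 mm behind the grasp point. The pads swing forward as they close: fully open they stand 13 mm farther back than shut.
Start: joints at [-1.353, 0.434, 0.025, 1.573, -0.012, 1.134, -0.075], TCP at [0.197, 0.593, 0.245] pointing down, gripper open.
Joint ranges: [-2.62, 2.62], [-0.44, 2.09], [-1.27, 1.32], [0.08, 2.57], [-1.32, 4.46], [0.12, 2], [-2.74, 2.74]. Speed limits (rad/s): [2.22, 2.22, 3.01, 3.01, 3.14, 3.14, 3.14].

### API

Orientations are given as a unit quaternion [w, x, y, z].
In Python, from cell import observe, capture, arm, look_for, cut_out, landmark_of gives the robot as it stands. The module is installed in compiled form; this text tells all that it offers.
- The arm moves only by the tool move_arm, never from a script. Its argument "series" is one flat list of numbers, 6 for each row, row after row: the shift along the tool's x, y, z in mm, then the turn, a rotation vector about the tool's x, y, z in degrees. In form: [dx, dy, dz, wx, wy, wz, dx, dy, dz, wx, wy, wz, ...]. A call has 1 to 8 rows; each row shifts and turns the pose as measured when the row begins, along the tool's axes as they then stand; what a row does not reach is not made up. A row lasts 1/10 s, in which the tool goes at most 50 mm and 8.59 degrees, less where a joint would pass 70% of its speed; a pose out of reach is approached as far as the arm can. A call with a gripper value outside its range is refused whole. "claw" is the closure, from 0 (fully open) to 1 (shut), set as the call begins (left out, the last holds). The fingers move at their own pace and stop on an object; "grip_force" is the grip in N (left out, the last holds). Time passes only in rows, so rows that do not move let the fingers close. It gives the time, the measured TCP pose, the force and the opening at its end, in the units of the state.
- observe(): the state, without advancing time (a new reading comes with each control period).
- capture(name): name is "side" or "top" or "wrist"; returns a dict with "img" (384x512x3 uint8, blue, green, red), "range_z" (384x512 float32, m along the optical axis (not along the pixel's ray), 0 where there is no reading), "intrinsics" (3x3 intrinsics, pixels), "eye" and "rotation" of the camera in the world. Camera axes: x right, y up, looking along -z (the intrinsics and any distortion apply to the point x, -y, -z); pixel columns grow to the right and rows downward; lengths in m; the calibration is good to about 2 mm. A picture is of the moment at which its call begins.
- arm.hand_in(): hands the job in, once; it reports no verdict.
Trained networks look in a picture, given as the dict that the camera call returned (one of the last four; its "shot" number tells which), for a name from the list of things; names that differ only in an ending like _2 or _b are one class to them, and where a whole thing is asked for, a point or a joint stands for the part that bears it (a point fixed in the world has none). Each returns a list of dicts, best first, with "score" (0 to 1); they miss things now and then, are a little off and sometimes report something else, mostly with a low value. They report only what shows in the picture. A call takes as long as a camera call. They do not tell look-alikes from the thing itself.
- look_for(target, picture): "box" ([left, top, right, bottom] in pixels, round what is visible of it).
- cut_out(target, picture): "pixels" (384x512 bool, what is visible of it) and "box" ([left, top, right, bottom] in pixels, round what is visible of it).
- landmark_of(target, picture): "point" ([row, column] in pixels: a listed point, or the origin of a listed thing).
The state is a dict: "clock": time; "joint_pos": joint angles; "dq": joint speeds; "joint_efforts": joint torques, N m; "position": TCP position; "tcp_rot": TCP orientation; "contact_force": force on the tool from outside, world axes, zero at the start; "wrist_torque": the same for the moment, N m; "grip_width": opening from 0.0 (shut) to 1.0 (fully open).
Only numpy, scipy, OpenCV 4.12 (cv2) and the standard library are available. Lean on these libraries where they do the work, as an engineer would, in place of code of your own. Each camera call takes 0.05 s, during which the arm holds its last target.

### The job

Slide the suction gate fully shut and, with it shut, hang every handled steel caddy by its bail on the suction rack, one caddy to a hook. Once they all hang level and free, slide the gate open until its grip stands level with the mark plate beside the track, leave it there for at least three seconds so that the caddies are drawn clean, then slide it fully shut again. Leave the other things on the bench where they are.

Things in the scene. Friction and masses are not known exactly. Their poses are not given: they have to be found in the camera images.
- caddy0: Steel caddy with fixed bail, may be absent. Tray 76 (x) x 100 (y) x 58 mm high, open, walls 3 mm, 0.2-0.4 kg. Straps rise from its two end walls (inner faces y = -47, +47 mm) to a straight cross bar along y: 100 long, 10 wide (x), 8 mm high, centred 135 mm above the underside; 73 mm clear between rim and bar. Origin: centre of the underside, z up.
- caddy0_bar (a point): Middle of the underside of caddy0's cross bar, 131 mm above the caddy's underside; axes as the caddy's. This is what rests on a hook; two small lugs, reaching 6 mm below the bar at y = 11 to 16 mm either side, keep the hook there. Grip the bar outside the lugs.
- caddy1: Steel caddy with fixed bail, may be absent. Tray 76 (x) x 100 (y) x 58 mm high, open, walls 3 mm, 0.2-0.4 kg. Straps rise from its two end walls (inner faces y = -47, +47 mm) to a straight cross bar along y: 100 long, 10 wide (x), 8 mm high, centred 135 mm above the underside; 73 mm clear between rim and bar. Origin: centre of the underside, z up.
- caddy1_bar (a point): Middle of the underside of caddy1's cross bar, 131 mm above the caddy's underside; axes as the caddy's. This is what rests on a hook; two small lugs, reaching 6 mm below the bar at y = 11 to 16 mm either side, keep the hook there. Grip the bar outside the lugs.
- caddy2: Steel caddy with fixed bail, may be absent. Tray 76 (x) x 100 (y) x 58 mm high, open, walls 3 mm, 0.2-0.4 kg. Straps rise from its two end walls (inner faces y = -47, +47 mm) to a straight cross bar along y: 100 long, 10 wide (x), 8 mm high, centred 135 mm above the underside; 73 mm clear between rim and bar. Origin: centre of the underside, z up.
- caddy2_bar (a point): Middle of the underside of caddy2's cross bar, 131 mm above the caddy's underside; axes as the caddy's. This is what rests on a hook; two small lugs, reaching 6 mm below the bar at y = 11 to 16 mm either side, keep the hook there. Grip the bar outside the lugs.
- caddy3: Steel caddy with fixed bail, may be absent. Tray 76 (x) x 100 (y) x 58 mm high, open, walls 3 mm, 0.2-0.4 kg. Straps rise from its two end walls (inner faces y = -47, +47 mm) to a straight cross bar along y: 100 long, 10 wide (x), 8 mm high, centred 135 mm above the underside; 73 mm clear between rim and bar. Origin: centre of the underside, z up.
- caddy3_bar (a point): Middle of the underside of caddy3's cross bar, 131 mm above the caddy's underside; axes as the caddy's. This is what rests on a hook; two small lugs, reaching 6 mm below the bar at y = 11 to 16 mm either side, keep the hook there. Grip the bar outside the lugs.
- rack: Fixed suction rack: aluminium rail along y, 590 x 30 x 30 mm, top 125 mm above the table, on end posts (y = -270, +270 mm). Four steel hooks of 8 mm round bar, 130 mm apart: each rises from the rail to 210 mm, then runs level along -x, to the robot, for 113 mm, its end turned up 22 mm. Origin: on the table under the rail's middle.
- hook0 (a point): Top of hook 0's arm, about midway along it (-195 mm along the rack's y), 210 mm above the table, 65 mm in front of the rail's axis; axes as the rack's (the hook points along -x).
- hook1 (a point): Top of hook 1's arm, about midway along it (-65 mm along the rack's y), 210 mm above the table, 65 mm in front of the rail's axis; axes as the rack's (the hook points along -x).
- hook2 (a point): Top of hook 2's arm, about midway along it (+65 mm along the rack's y), 210 mm above the table, 65 mm in front of the rail's axis; axes as the rack's (the hook points along -x).
- hook3 (a point): Top of hook 3's arm, about midway along it (+195 mm along the rack's y), 210 mm above the table, 65 mm in front of the rail's axis; axes as the rack's (the hook points along -x).
- gate_base: Fixed aluminium track of the suction gate, 40 (x) x 170 (y) mm, 14 mm high; a duct and grey hose leave it on its +x side. Origin: centre of the underside; the grip slides along its y.
- gate (a joint): Suction gate position, m: 0 = fully shut (grip at the track's end nearest the robot), 0.12 = fully open (away from the robot). Stays where it is left; about 3 N to move.
- gate_top (a point): Centre of the top of the gate's black grip, a block 28 (x) x 20 (y, the sliding direction) x 40 mm high on the track; its top is 54.5 mm above the table. Axes as the track's.
- gate_mark: Small dark steel mark plate fixed beside the track, 32 (x) x 8 (y) x 18 mm high, at a different place along the track each time. Origin: centre of its underside; its y runs along the track. The grip is at the mark when the grip's middle stands level with the plate along y.
- tin: Bystander: open sheet-steel box without handle, 76 x 100 x 58 mm, same tray as the caddies. Origin: centre of the underside.
- wrench: Bystander: steel spanner 180 mm long, lying flat. Origin: centre of the underside.
- can: Bystander: metal can, 56 mm across, 70 mm high. Origin: centre of the underside.
- brick: Bystander: black power supply block 55 x 90 x 32 mm. Origin: centre of the underside.
- jar: Bystander: closed jar, 64 mm across, 75 mm high. Origin: centre of the underside.
- tape: Bystander: roll of grey tape, 90 mm across, 25 mm high. Origin: centre of the underside.
Not all that is in view belongs to the job. What is shaped like the caddy2 but purple or yellow is not meant.

How it is judged:
By the outcome, as a careful person would: the job done as asked, in the order asked, and still so for the second after the job is handed in, with the robot touching nothing.
Of caddy0, caddy1, caddy2, caddy3 only 3 to 4 are there at a start; the rules pass over those that are not, and their reading is None.
At some moment in a run one of caddy0, caddy1, caddy2, caddy3 may be knocked a few centimetres aside while the robot is not near it.
It also fails if it takes over 208 s, if anything falls off the work surface, if the arm or the gripper's body presses on something with over 40 N, if the wrist force passes 120 N, or if a joint passes its speed limit or range.

## Working session

There is one attempt and no reset: what is moved stays moved. The work goes in short steps, Python scripts to look and compute and a tool call to move; the robot and the scene stay as the last step left them, time stands still between calls to the robot, and variables do not carry over. Pictures are saved under pics/ and viewed, and the job is handed in when it is done.

Besides the shell and the picture viewer there is one more tool, called after "Emit:" by a JSON object that holds its "method" and its "body", one argument or row to a line. move_arm: Moves the arm, as the interface text tells. Its arguments: {"type":"object","properties":{"series":{"type":"array","items":{"type":"number"}},"claw":{"type":"number"},"grip_force":{"type":"number"}},"required":["series"]}

```bash
mkdir -p pics; ls; cat > h.py <<'E'
import numpy as np, cv2
from cell import observe, capture, arm, look_for, cut_out, landmark_of
def world(p, rows, cols, z=None):
    K=np.array(p["intrinsics"]); R=np.array(p["rotation"]); e=np.array(p["eye"])
    if R.shape==(4,):
        w,x,y,zz=R; from scipy.spatial.transform import Rotation as Ro; R=Ro.from_quat([x,y,zz,w]).as_matrix()
    rows=np.atleast_1d(rows).astype(float); cols=np.atleast_1d(cols).astype(float)
    d=np.stack([(cols-K[0,2])/K[0,0], -(rows-K[1,2])/K[1,1], -np.ones_like(rows)],1)
    if z is None:
        s=p["range_z"][rows.round().astype(int),cols.round().astype(int)]
        return e+(d*s[:,None])@R.T
    dw=d@R.T
    return e+dw*((z-e[2])/dw[:,2])[:,None]
def cloud(p):
    r,c=np.mgrid[0:384,0:512]
    P=world(p,r.ravel(),c.ravel()); P[p["range_z"].ravel()==0]=np.nan
    return P.reshape(384,512,3)
def rot():
    from scipy.spatial.transform import Rotation as Ro
    s=observe(); w,x,y,z=s["tcp_rot"]; return Ro.from_quat([x,y,z,w]).as_matrix()
E
python3 - <<'E'
from h import *
s=observe(); print({k:np.round(v,3) for k,v in s.items()}); print(rot().round(3))
for n in ("side","top","wrist"):
    p=capture(n); cv2.imwrite(f"pics/{n}0.png",p["img"]); print(n,p.keys(),np.round(p["eye"],3),np.round(p["rotation"],3),p["intrinsics"])
E
```

```text
pics
{'clock': np.float64(0.0), 'joint_pos': array([-1.353,  0.435,  0.025,  1.574, -0.012,  1.134, -0.075]), 'dq': array([ 0.001, -0.   ,  0.   , -0.002, -0.003, -0.   , -0.001]), 'joint_efforts': array([ 0.0000e+00, -6.7047e+01,  1.0260e+00, -3.1622e+01,  1.6000e-02,
        1.2000e-02,  0.0000e+00]), 'position': array([0.197, 0.593, 0.245]), 'tcp_rot': array([-0.573,  0.574,  0.413, -0.414]), 'contact_force': array([-0.237,  0.262, -1.37 ]), 'wrist_torque': array([-0.032, -0.001,  0.   ]), 'grip_width': np.float64(1.0)}
[[ 0.315 -0.    -0.949]
 [ 0.949 -0.002  0.315]
 [-0.002 -1.    -0.   ]]
side dict_keys(['img', 'range_z', 'intrinsics', 'eye', 'rotation', 'shot']) [0.353 0.891 0.718] [-0.076 -0.04   0.493  0.866] [[400.67934951   0.         254.31862615]
 [  0.         400.67934951 190.86761484]
 [  0.           0.           1.        ]]
top dict_keys(['img', 'range_z', 'intrinsics', 'eye', 'rotation', 'shot']) [ 0.419 -0.066  1.391] [-0.702 -0.02   0.032  0.712] [[412.50709336   0.         258.02007345]
 [  0.         412.50709336 189.96070698]
 [  0.           0.           1.        ]]
wrist dict_keys(['img', 'range_z', 'intrinsics', 'eye', 'rotation', 'shot']) [0.128 0.616 0.374] [ 0.803 -0.117 -0.083  0.579] [[280.83227197   0.         254.6231031 ]
 [  0.         280.83227197 187.24791865]
 [  0.           0.           1.        ]]
```

View pics/side0.png

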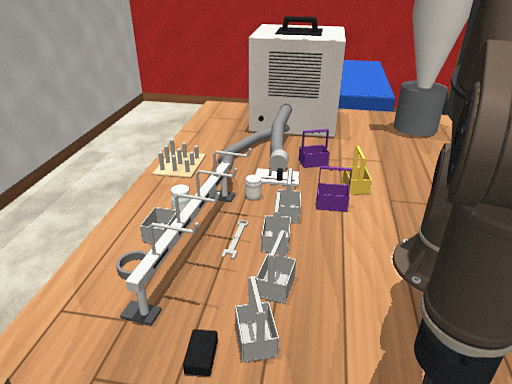

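View pics/top0.png

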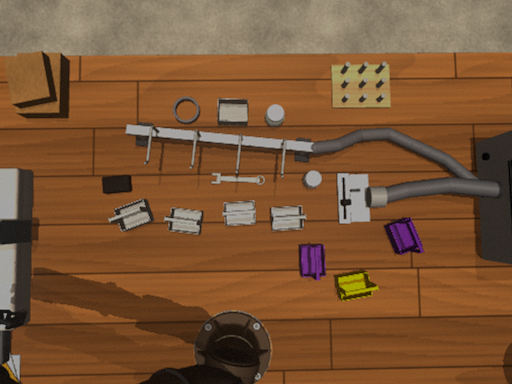

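View pics/wrist0.png

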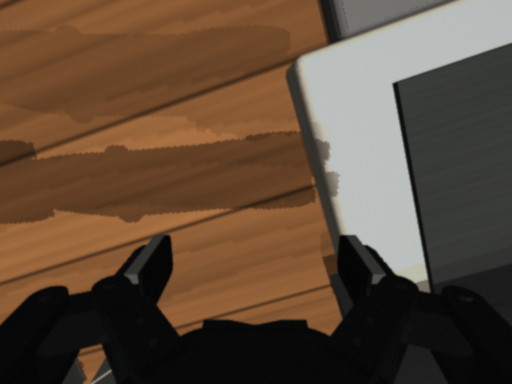

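```bash
python3 - <<'E'
from h import *
p=capture("top"); q=capture("side")
a=cv2.resize(p["img"][160:240,310:410],None,fx=7,fy=7,interpolation=cv2.INTER_CUBIC); cv2.imwrite("pics/gate1.png",a)
b=cv2.resize(q["img"][140:200,230:330],None,fx=7,fy=7,interpolation=cv2.INTER_CUBIC); cv2.imwrite("pics/gate2.png",b)
for n,c in (("top",p),("side",q)):
  for t in ["gate_base","gate_top","gate_mark","hook0","hook1","hook2","hook3","rack","caddy0","caddy0_bar","tin","can","jar"]:
    for d in landmark_of(t,c)[:6]:
        r,cc=d["point"]
        if 0<=r<383 and 0<=cc<511: print(n,t,round(d["score"],2),np.round(d["point"],1),world(c,r,cc)[0].round(3))
np.savez("top0.npz",**{k:p[k] for k in("img","range_z","intrinsics","eye","rotation")})
E
```

```text
top gate_base 0.81 [195.4 345. ] [ 0.499 -0.382  0.012]
top gate_top 0.51 [212.7 239.5] [ 0.444 -0.031  0.139]
top gate_top 0.46 [198.5 347.4] [ 0.489 -0.391  0.01 ]
top gate_mark 0.59 [188.8 351.2] [ 0.521 -0.402  0.018]
top hook0 0.94 [147.5 147.3] [ 0.673  0.284 -0.004]
top hook0 0.82 [159.2 240.1] [ 0.628 -0.031 -0.002]
top hook0 0.69 [161.5 283. ] [ 0.588 -0.16   0.21 ]
top hook0 0.64 [152.6 190.6] [0.653 0.137 0.   ]
top hook0 0.46 [191.3 352. ] [ 0.513 -0.407  0.008]
top hook1 0.94 [147.5 147.3] [ 0.673  0.284 -0.004]
top hook1 0.82 [159.2 240.1] [ 0.628 -0.031 -0.002]
top hook1 0.69 [161.5 283. ] [ 0.588 -0.16   0.21 ]
top hook1 0.64 [152.6 190.6] [0.653 0.137 0.   ]
top hook1 0.46 [191.3 352. ] [ 0.513 -0.407  0.008]
top hook2 0.94 [147.5 147.3] [ 0.673  0.284 -0.004]
top hook2 0.82 [159.2 240.1] [ 0.628 -0.031 -0.002]
top hook2 0.69 [161.5 283. ] [ 0.588 -0.16   0.21 ]
top hook2 0.64 [152.6 190.6] [0.653 0.137 0.   ]
top hook2 0.46 [191.3 352. ] [ 0.513 -0.407  0.008]
top hook3 0.94 [147.5 147.3] [ 0.673  0.284 -0.004]
top hook3 0.82 [159.2 240.1] [ 0.628 -0.031 -0.002]
top
[... 1868 characters left out ...]
[267.3 136.6] [0.719 0.275 0.126]
side rack 0.93 [245.6 191.2] [0.679 0.039 0.007]
side caddy0 0.97 [244.8 275.8] [0.427 0.161 0.14 ]
side caddy0 0.97 [334.  256.4] [0.447 0.305 0.003]
side caddy0 0.81 [204.  332.7] [ 0.287 -0.227  0.024]
side caddy0 0.72 [287.6 273. ] [0.426 0.196 0.04 ]
side caddy0 0.71 [185.8 352.1] [ 0.223 -0.346  0.031]
side caddy0 0.71 [162.2 311.8] [ 0.369 -0.523  0.022]
side caddy0_bar 0.55 [242.3 281.8] [0.418 0.101 0.103]
side tin 0.87 [231.5 161. ] [0.763 0.041 0.046]
side tin 0.49 [246.5 192.9] [0.676 0.034 0.   ]
side can 0.7 [197.7 248.4] [ 0.567 -0.245  0.006]
side jar 0.58 [199.5 251.1] [ 0.557 -0.242  0.002]
side jar 0.54 [208.3 181.7] [ 0.76  -0.122  0.02 ]
```

View pics/gate1.png

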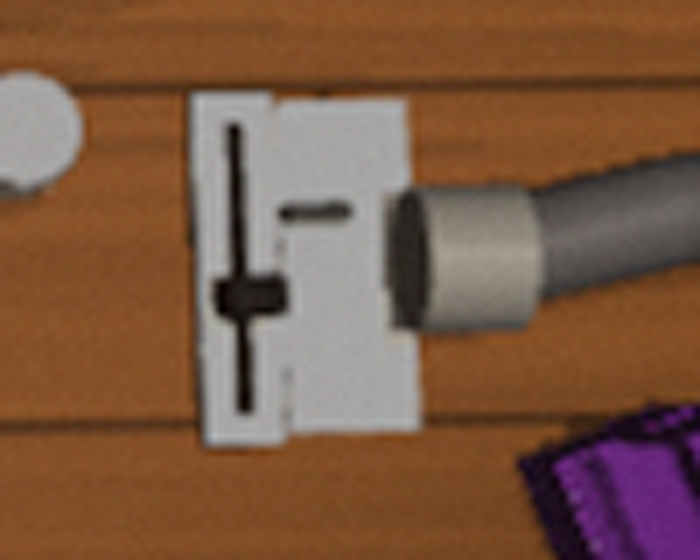

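View pics/gate2.png

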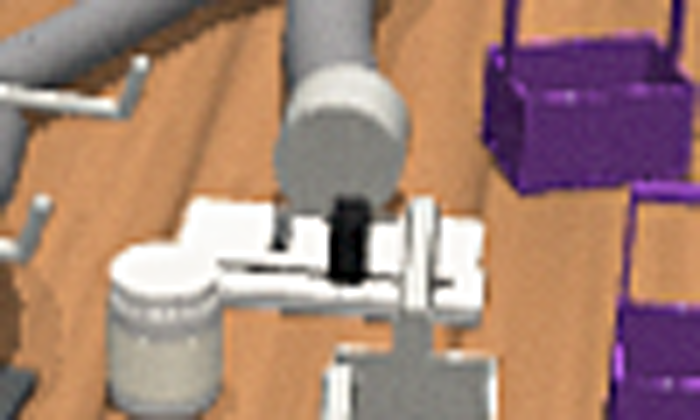

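```bash
cat >> h.py <<'E'
def rect(P):
    r=cv2.minAreaRect((P[:,:2]*1000).astype(np.float32)); return np.round(r[0],1),np.round(r[1],1),round(r[2],1)
def clusters(p,m,minn=6):
    C=cloud(p); n,l=cv2.connectedComponents(m.astype(np.uint8))
    return [(C[l==i], np.argwhere(l==i)) for i in range(1,n) if (l==i).sum()>=minn]
E
python3 - <<'E'
from h import *
p=capture("top"); C=cloud(p); Z=C[...,2]
def show(name,m,minn=6):
    print(name)
    for P,ij in clusters(p,m,minn): print(len(P),ij.mean(0).round(1)[::-1],"mean",P.mean(0).round(4),"zr",P[:,2].min().round(3),P[:,2].max().round(3),rect(P))
gr=np.zeros_like(Z,bool); gr[165:235,330:365]=1
show("grip",gr&(Z>.035)&(Z<.07),3)
g2=np.zeros_like(Z,bool); g2[165:235,330:400]=1
show("track",g2&(Z>.006)&(Z<.022),10)
gb=np.zeros_like(Z,bool); gb[165:235,365:400]=1
show("duct",gb&(Z>.03),10)
ca=np.zeros_like(Z,bool); ca[195:300,100:400]=1
show("bars",ca&(Z>.12)&(Z<.16))
rk=np.zeros_like(Z,bool); rk[110:180,110:320]=1
show("hooks",rk&(Z>.195)&(Z<.26),4)
show("rail",rk&(Z>.11)&(Z<.14),10)
m=(Z>.11)&(Z<.14)&rk; P=C[m]; 
E
```

```text
grip
57 [346.4 201.5] mean [ 0.477  -0.3771  0.052 ] zr 0.035 0.059 (array([ 477. , -378.6]), array([27.9, 17.1]), 88.5)
track
879 [349.4 198.1] mean [ 0.4899 -0.3968  0.0118] zr 0.006 0.022 (array([ 491.6, -411.3]), array([169.4, 106.5]), 0.8)
14 [360.5 176.1] mean [ 0.5643 -0.4379  0.0077] zr 0.006 0.01 (array([ 566.3, -438.1]), array([23.8, 10. ]), 43.9)
15 [387.1 229.5] mean [ 0.3832 -0.5188  0.0156] zr 0.007 0.021 (array([ 383.2, -518.4]), array([31.4,  2.9]), 18.7)
duct
599 [382.7 194.7] mean [ 0.4967 -0.4928  0.0642] zr 0.03 0.081 (array([ 496. , -502.9]), array([ 70.9, 104.6]), 4.3)
55 [392. 227.] mean [ 0.3918 -0.5241  0.0493] zr 0.031 0.069 (array([ 395.3, -525.7]), array([24.9, 48.8]), 61.9)
bars
129 [125.  213.6] mean [0.4462 0.3146 0.1371] zr 0.12 0.143 (array([446.3, 317.1]), array([ 16.1, 101.7]), 21.0)
114 [238.6 211.9] mean [ 0.4463 -0.0281  0.1378] zr 0.127 0.144 (array([446. , -29.1]), array([12.3, 98.3]), 2.7)
113 [289.9 217.1] mean [ 0.4283 -0.1835  0.1372] zr 0.126 0.147 (array([ 428.6, -183.2]), array([ 12.4, 100.3]), 2.7)
117 [180.8 219.9] mean [0.4245 0.1468 
[... 655 characters left out ...]
8)
108 [283.5 157. ] mean [ 0.6015 -0.1617  0.2098] zr 0.197 0.234 (array([ 601.4, -162. ]), array([  7.6, 116. ]), 83.7)
rail
242 [137.8 129.5] mean [0.706  0.2815 0.1239] zr 0.111 0.131 (array([707.1, 281.6]), array([74.9, 30.9]), 83.9)
424 [173.9 133.3] mean [0.693  0.1701 0.1236] zr 0.11 0.14 (array([694.4, 172.9]), array([132.2,  32.2]), 84.2)
426 [218.2 137.6] mean [0.6781 0.033  0.1234] zr 0.11 0.139 (array([679.6,  34. ]), array([130.5,  32. ]), 83.7)
432 [262.4 141.9] mean [ 0.6629 -0.1041  0.1232] zr 0.11 0.132 (array([ 663.4, -104.9]), array([128.8,  32.4]), 83.2)
359 [303.3 145.8] mean [ 0.649  -0.2311  0.1238] zr 0.112 0.133 (array([ 648.5, -229.9]), array([105.4,  38.5]), 86.5)
```

```bash
python3 - <<'E'
from h import *
p=capture("top"); C=cloud(p); Z=C[...,2]
print(world(p,[177.9,218.6],[343.4,345.0],.0145).round(4))
print("corners",world(p,[173.2,223.3,173.2,223.0],[337.3,339.3,348.7,350.5],.014).round(4))
g=p["img"].max(2).astype(int)
m=np.zeros_like(Z,bool); m[185:196,348:362]=1; m&=(g<110)
print(np.argwhere(m).mean(0), C[m].mean(0), C[m][:,2].max()); P=C[m]; print(np.round(P[P[:,2]>.012],3))
m2=np.zeros_like(Z,bool); m2[194:210,338:354]=1; m2&=(Z>.05)
P=C[m2]; print(P.mean(0),P.min(0),P.max(0),rect(P))
for n in ("gate_top","gate_mark"):
  for d in cut_out(n,p)[:2]:
    q=d["pixels"]; print(n,d["score"],d["box"],C[q].mean(0).round(4),rect(C[q]))
a=cv2.resize(p["img"][190:245,100:320],None,fx=3.6,fy=3.6,interpolation=cv2.INTER_CUBIC); cv2.imwrite("pics/cad1.png",a)
E
```

```text
[[ 0.5581 -0.3781  0.0145]
 [ 0.4214 -0.3793  0.0145]]
corners [[ 0.5743 -0.358   0.014 ]
 [ 0.4061 -0.3598  0.014 ]
 [ 0.5738 -0.3966  0.014 ]
 [ 0.4065 -0.3974  0.014 ]]
[189.96551724 354.34482759] [ 0.51700986 -0.41411562  0.01287734] 0.02556393807732804
[[ 0.52  -0.402  0.017]
 [ 0.52  -0.406  0.013]
 [ 0.52  -0.409  0.017]
 [ 0.52  -0.411  0.019]
 [ 0.52  -0.414  0.022]
 [ 0.52  -0.418  0.018]
 [ 0.52  -0.422  0.019]
 [ 0.52  -0.426  0.017]
 [ 0.52  -0.429  0.018]
 [ 0.517 -0.403  0.013]
 [ 0.517 -0.406  0.015]
 [ 0.517 -0.409  0.016]
 [ 0.517 -0.412  0.015]
 [ 0.516 -0.414  0.022]
 [ 0.516 -0.416  0.026]
 [ 0.517 -0.423  0.015]
 [ 0.517 -0.427  0.012]
 [ 0.516 -0.428  0.018]]
[ 0.47722202 -0.37779376  0.0534904 ] [ 0.46851728 -0.39176299  0.05003899] [ 0.48520395 -0.36508942  0.05934905] (array([ 476.9, -378.4]), array([26.7, 16.5]), 89.0)
gate_top 0.63 [164.1, 207.1, 205.5, 234.0] [nan nan nan] (array([431.8, 152.3]), array([116.1,  73.1]), 75.9)
gate_top 0.59 [341.8, 195.2, 350.8, 203.7] [nan nan nan] (array([ 476.8, -378.6]), array([29. , 16.5]), 88.7)
gate_mark 0.65 [303.0, 170.8, 319.0, 187.2] [ 0.5516 -0.2646  0.0652] (array([ 551.9, -265.5]), array([50.1, 49.4]), 89.1)
gate_mark 0.24 [110.2, 198.1, 152.8, 230.5] [nan nan nan] (array([441.4, 330.7]), array([ 83.2, 139. ]), 13.5)
```

View pics/cad1.png

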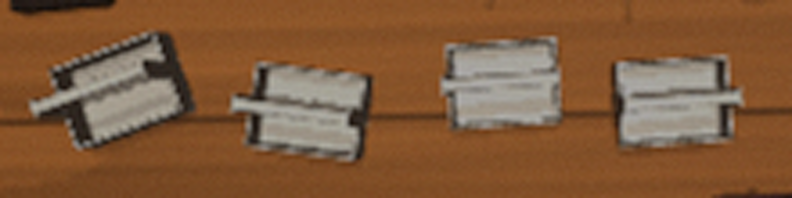

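Emit:
{"method": "move_arm", "body": {
  "series": [0,-10,0,0,8.5,0,0,-10,0,0,8.5,0,0,-10,0,0,8.5,0,0,0,0,0,8.5,0,0,0,0,0,8.5,0,0,0,0,0,8.5,0,0,0,0,0,8.5,0,0,0,0,0,8.5,0],
  "claw": 0.4
}}

```text
clock: 2.55
position: [0.1972, 0.593, 0.2767]
tcp_rot: [0.707, -0.707, -0.016, 0.017]
contact_force: [0.4, 1.1, -0.4]
grip_width: 0.599
```

Emit:
{"method": "move_arm", "body": {
  "series": [45,0,-20,0,2.6,0,45,0,-30,0,0,0,40,0,-30,0,0,0,40,0,-30,0,0,0,30,0,-40,0,0,0,25,0,-40,0,0,0,20,0,-45,0,0,0,15,0,-45,0,0,0]
}}

```text
clock: 3.35
position: [0.4589, 0.3176, 0.274]
tcp_rot: [0.708, -0.706, -0.003, 0.004]
contact_force: [0.3, 0.8, -0.6]
grip_width: 0.602
```

Emit:
{"method": "move_arm", "body": {
  "series": [0,0,-50,0,0,0,0,0,-50,0,0,0,0,0,-50,0,0,0,0,0,-50,0,0,0,0,0,-50,0,0,0,0,0,-50,0,0,0,0,0,-50,0,0,0,0,0,-50,0,0,0]
}}

```text
clock: 4.15
position: [0.4628, -0.0823, 0.2741]
tcp_rot: [0.709, -0.705, -0.005, 0.001]
contact_force: [0.4, -0.3, -1.8]
grip_width: 0.6
```

```bash
cat >> h.py <<'E'
def go(x,y,z,yaw):
    # deltas (tool axes) to reach target TCP with jaw axis at yaw deg, tool vertical
    s=observe(); R=rot(); p=np.array(s["position"])
    d=R.T@(np.array([x,y,z])-p)*1000
    a=np.radians(yaw); X=np.array([np.cos(a),np.sin(a),0]); Y=np.array([0,0,-1.]); T=np.stack([X,Y,np.cross(X,Y)],1)
    from scipy.spatial.transform import Rotation as Ro
    print("clk",round(float(s["clock"]),2),"pos",p.round(4),"yaw",round(float(np.degrees(np.arctan2(R[1,0],R[0,0]))),2),"shift",d.round(1),"turn",np.degrees(Ro.from_matrix(R.T@T).as_rotvec()).round(2),"F",np.round(s["contact_force"],1),"w",round(float(s["grip_width"]),3))
E
python3 -c "
from h import *; go(.477,-.378,.277,0.4)"
```

```text
clk 4.15 pos [ 0.4628 -0.0823  0.2741] yaw 0.54 shift [  11.4   -4.8 -295.8] turn [-0.37  0.14  0.31] F [ 0.4 -0.3 -1.8] w 0.6
```

Emit:
{"method": "move_arm", "body": {
  "series": [2,0,-45,0,0,0,2,0,-45,0,0,0,2,0,-45,0,0,0,2,0,-45,0,0,0,2,0,-45,0,0,0,2,0,-40,0,0,0,0,0,-31,-0.4,0,0.3,0,0,0,0,0,0]
}}

```text
clock: 4.95
position: [0.4747, -0.3975, 0.2736]
tcp_rot: [-0.706, 0.708, 0.003, -0.0]
contact_force: [0.2, -0.2, 0.8]
grip_width: 0.598
```

```bash
python3 -c "
from h import *; go(.477,-.378,.042,0.4)
p=capture('wrist'); cv2.imwrite('pics/w1.png',p['img'])
C=cloud(p); Z=C[...,2]
m=(Z>.048)&(Z<.06)&(abs(C[...,0]-.477)<.04)&(abs(C[...,1]+.378)<.04)
P=C[m]; print(len(P),rect(P))
m=(Z>.014)&(Z<.024)&(abs(C[...,0]-.518)<.012)&(abs(C[...,1]+.415)<.017)
P=C[m]; print(len(P),rect(P),P[P[:,2]>.017].mean(0))
"
```

```text
clk 4.95 pos [ 0.4747 -0.3975  0.2736] yaw 0.27 shift [  1.3 231.6  20.3] turn [ 0.21 -0.13  0.25] F [ 0.2 -0.2  0.8] w 0.598
349 (array([ 477.7, -378.2]), array([27.5, 18.9]), 89.9)
127 (array([ 519. , -416.2]), array([ 7.5, 30.1]), 1.9) [ 0.51880347 -0.4156933   0.01859061]
```

View pics/w1.png

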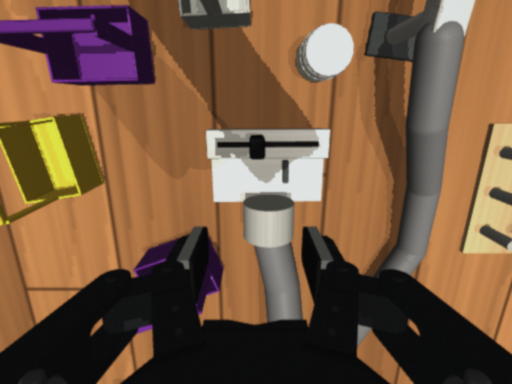

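Emit:
{"method": "move_arm", "body": {
  "series": [2,20,20,0,0,0,0,45,0,0,0,0,0,45,0,0,0,0,0,45,0,0,0,0,0,35,0,0,0,0,0,0,0,0,0,0,0,0,0,0,0,0]
}}

```text
clock: 5.7
position: [0.4835, -0.3673, 0.0807]
tcp_rot: [0.707, -0.707, -0.009, 0.001]
contact_force: [-0.3, -0.7, -0.3]
grip_width: 0.603
```

```bash
python3 -c "
from h import *; go(.4775,-.378,.042,0.4)
"
```

```text
clk 5.7 pos [ 0.4835 -0.3673  0.0807] yaw 0.84 shift [ -6.6  38.6 -10.7] turn [-0.05  0.44  0.67] F [-0.3 -0.7 -0.3] w 0.603
```

Emit:
{"method": "move_arm", "body": {
  "series": [-6,0,-11,0,0.4,0.6,0,0,0,0,0,0]
}}

```text
clock: 5.9
position: [0.479, -0.3794, 0.0842]
tcp_rot: [-0.707, 0.707, 0.004, -0.002]
contact_force: [-1.5, -1.5, -0.1]
grip_width: 0.602
```

```bash
python3 -c "
from h import *; go(.4775,-.378,.042,0.4)
"
```

```text
clk 5.9 pos [ 0.479  -0.3794  0.0842] yaw 0.49 shift [-1.6 42.2  1.5] turn [0.06 0.09 0.23] F [-1.5 -1.5 -0.1] w 0.602
```

Emit:
{"method": "move_arm", "body": {
  "series": [-1,20,1,0,0,0,0,15,0,0,0,0,0,6,0,0,0,0,0,0,0,0,0,0]
}}

```text
clock: 6.3
position: [0.4812, -0.3821, 0.0476]
tcp_rot: [-0.705, 0.709, 0.007, 0.002]
contact_force: [0.1, -0.8, 0.6]
grip_width: 0.601
```

```bash
python3 -c "
from h import *; go(.4775,-.378,.042,0.4)
"
```

```text
clk 6.3 pos [ 0.4812 -0.3821  0.0476] yaw 0.43 shift [-3.7  5.5  4.1] turn [0.37 0.03 0.71] F [ 0.1 -0.8  0.6] w 0.601
```

Emit:
{"method": "move_arm", "body": {
  "series": [-3,5,3,0,0,0.5,0,0,0,0,0,0,0,0,0,0,0,0]
}}

```text
clock: 6.6
position: [0.4785, -0.3794, 0.0433]
tcp_rot: [-0.705, 0.71, 0.004, -0.001]
contact_force: [0.0, -0.4, -0.1]
grip_width: 0.599
```

Emit:
{"method": "move_arm", "body": {
  "series": [0,0,0,0,0,0,0,0,0,0,0,0,0,0,0,0,0,0,0,0,0,0,0,0,0,0,0,0,0,0],
  "claw": 1,
  "grip_force": 25
}}

```text
clock: 7.1
position: [0.4788, -0.3795, 0.044]
tcp_rot: [-0.704, 0.71, 0.004, -0.001]
contact_force: [0.5, 0.5, -0.8]
grip_width: 0.232
```

```bash
python3 -c "
from h import *; go(.429,-.3785,.042,0.4)
"
```

```text
clk 7.1 pos [ 0.4788 -0.3795  0.044 ] yaw 0.45 shift [-49.8   1.8   1.4] turn [0.44 0.05 0.26] F [ 0.5  0.5 -0.8] w 0.232
```

Emit:
{"method": "move_arm", "body": {
  "series": [-12,0,0,0,0,0,-12,0,0,0,0,0,-12,0,0,0,0,0,-8,0,0,0,0,0,-4,0,0,0,0,0,-2,0,0,0,0,0]
}}

```text
clock: 7.7
position: [0.4331, -0.3799, 0.0442]
tcp_rot: [-0.703, 0.711, 0.01, 0.002]
contact_force: [13.4, -3.2, -14.0]
grip_width: 0.23
```

Emit:
{"method": "move_arm", "body": {
  "series": [-3,0,0,0,0,0,0,0,0,0,0,0]
}}

```text
clock: 7.9
position: [0.4332, -0.3799, 0.0441]
tcp_rot: [-0.702, 0.712, 0.012, 0.003]
contact_force: [-0.1, -1.9, 0.9]
grip_width: 0.23
```

```bash
python3 -c "
from h import *; go(.430,-.3785,.042,0.4)
"
```

```text
clk 7.9 pos [ 0.4332 -0.3799  0.0441] yaw 0.81 shift [-3.3  2.   1.4] turn [0.77 0.4  1.2 ] F [-0.1 -1.9  0.9] w 0.23
```

Emit:
{"method": "move_arm", "body": {
  "series": [-4,0,0,0,0,0,-4,0,0,0,0,0]
}}

```text
clock: 8.1
position: [0.4327, -0.3798, 0.0442]
tcp_rot: [-0.701, 0.713, 0.017, 0.005]
contact_force: [20.1, -4.1, -18.5]
grip_width: 0.226
```

Emit:
{"method": "move_arm", "body": {
  "series": [0,0,0,0,0,0,0,0,0,0,0,0]
}}

```text
clock: 8.3
position: [0.4331, -0.3798, 0.0442]
tcp_rot: [-0.701, 0.713, 0.018, 0.005]
contact_force: [3.6, -1.4, -1.4]
grip_width: 0.227
```

Emit:
{"method": "move_arm", "body": {
  "series": [0,0,0,0,0,0,0,0,0,0,0,0,0,0,0,0,0,0,0,-20,0,0,0,0,0,-40,0,0,0,0,0,-45,0,0,0,0,0,-45,0,0,0,0,0,-40,0,0,0,0],
  "claw": 0.4
}}

```text
clock: 9.1
position: [0.4186, -0.3748, 0.2342]
tcp_rot: [-0.704, 0.71, 0.01, 0.001]
contact_force: [1.2, -0.1, 0.0]
grip_width: 0.603
```

```bash
cat >> h.py <<'E'
def bars(p):
    C=cloud(p); Z=C[...,2]; m=(Z>.125)&(Z<.15)&(C[...,0]>.3)&(C[...,0]<.6)
    for P,ij in clusters(p,m,40):
        c,sz,a=rect(P)
        if 80<max(sz)<115:
            y=a if sz[1]>sz[0] else a-90
            print("bar",ij.mean(0).round(0)[::-1],c,sz,"yaw",round(y,1),"z",P[:,2].mean().round(4))
E
python3 -c "
from h import *; bars(capture('top')); go(.430,-.214,.24,2.7)
"
```

```text
bar [125. 214.] [445.9 316.4] [ 15.  100.6] yaw 20.2 z 0.1375
bar [239. 212.] [446.  -29.3] [12.2 97.9] yaw 2.7 z 0.1382
bar [290. 217.] [ 428.6 -183.8] [12.3 97.8] yaw 2.7 z 0.1379
bar [181. 220.] [424.5 147.7] [100.   12.6] yaw -7.9 z 0.1381
clk 9.15 pos [ 0.4201 -0.3773  0.2404] yaw 0.68 shift [ 11.8  -1.4 163.1] turn [ 0.74 -2.03  1.24] F [ 1.  -3.2  4.9] w 0.601
```

Emit:
{"method": "move_arm", "body": {
  "series": [4,0,40,0.7,-2,1.2,4,0,40,0,0,0,4,0,40,0,0,0,0,0,38,0,0,0,0,0,0,0,0,0,0,0,0,0,0,0]
}}

```text
clock: 9.75
position: [0.4238, -0.2166, 0.2425]
tcp_rot: [-0.706, 0.708, 0.017, -0.014]
contact_force: [0.5, 0.5, -0.6]
grip_width: 0.6
```

```bash
cat >> h.py <<'E'
def wbar(yawlo=-30):
    p=capture('wrist'); C=cloud(p); Z=C[...,2]; m=(Z>.125)&(Z<.15)
    for P,ij in clusters(p,m,150):
        c,sz,a=rect(P); print("wbar",len(P),ij.mean(0).round(0)[::-1],c,sz,"yaw",a if sz[1]>sz[0] else a-90,"z",P[:,2].mean().round(4))
    return p
E
python3 -c "
from h import *; go(.430,-.215,.131,2.7); p=wbar(); cv2.imwrite('pics/w2.png',p['img'])
a=capture('top');C=cloud(a);Z=C[...,2]
m=(Z>.048)&(Z<.065)&(abs(C[...,0]-.45)<.09)&(abs(C[...,1]+.378)<.02); print(rect(C[m]))
"
```

```text
clk 9.75 pos [ 0.4238 -0.2166  0.2425] yaw 2.47 shift [  5.8 111.5   1.7] turn [ 0.18 -0.23  0.23] F [ 0.5  0.5 -0.6] w 0.6
wbar 329 [297.  10.] [449.5 -74.5] [16.   9.4] yaw -86.8 z 0.1363
wbar 1474 [262. 148.] [ 428.7 -182.8] [15.8 99.5] yaw 2.8 z 0.1391
wbar 2245 [490. 218.] [ 649.4 -234.6] [124.6  29.1] yaw -5.900000000000006 z 0.1264
wbar 1517 [107. 232.] [ 289.9 -262.7] [101.1  17. ] yaw -88.4 z 0.1378
wbar 468 [ 28. 312.] [ 203.2 -358.2] [18.1 28.9] yaw 16.8 z 0.1361
(array([0., 0.]), array([0., 0.]), 0.0)
```

View pics/w2.png

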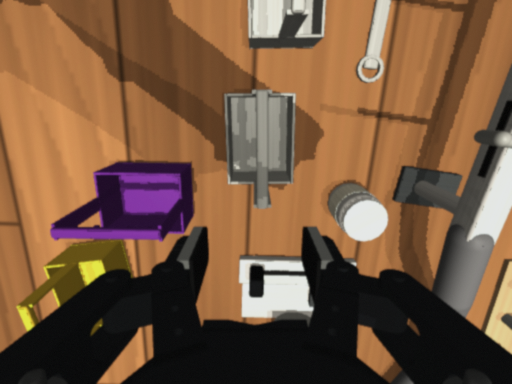

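Emit:
{"method": "move_arm", "body": {
  "series": [5,30,1,0,0,0,0,35,0,0,0,0,0,25,0,0,0,0,0,0,0,0,0,0,0,0,0,0,0,0]
}}

```text
clock: 10.35
position: [0.4293, -0.2245, 0.1511]
tcp_rot: [-0.704, 0.71, 0.013, -0.009]
contact_force: [-0.7, 0.2, 0.1]
grip_width: 0.6
```

```bash
python3 -c "
from h import *; go(.430,-.214,.131,2.7)"
```

```text
clk 10.35 pos [ 0.4293 -0.2245  0.1511] yaw 1.76 shift [ 0.9 20.  10.7] turn [ 0.44 -0.94  0.33] F [-0.7  0.2  0.1] w 0.6
```

Emit:
{"method": "move_arm", "body": {
  "series": [1,9,10,0.4,-0.9,0.3,0,8,0,0,0,0,0,0,0,0,0,0]
}}

```text
clock: 10.65
position: [0.4315, -0.2154, 0.1353]
tcp_rot: [-0.706, 0.707, 0.018, -0.015]
contact_force: [0.0, -0.5, 0.3]
grip_width: 0.6
```

```bash
python3 -c "
from h import *; go(.430,-.214,.131,2.7)"
```

```text
clk 10.65 pos [ 0.4315 -0.2154  0.1353] yaw 2.66 shift [-1.4  4.3  1.4] turn [ 0.08 -0.04  0.23] F [ 0.  -0.5  0.3] w 0.6
```

Emit:
{"method": "move_arm", "body": {
  "series": [-1,4,1,0,0,0,0,0,0,0,0,0]
}}

```text
clock: 10.85
position: [0.4308, -0.2143, 0.1315]
tcp_rot: [-0.706, 0.707, 0.018, -0.015]
contact_force: [-0.7, 0.2, -0.7]
grip_width: 0.596
```

Emit:
{"method": "move_arm", "body": {
  "series": [0,0,0,0,0,0,0,0,0,0,0,0,0,0,0,0,0,0,0,0,0,0,0,0,0,0,0,0,0,0,0,0,0,0,0,0,0,-10,0,0,0,0,0,-10,0,0,0,0],
  "claw": 1,
  "grip_force": 80
}}

```text
clock: 11.65
position: [0.4295, -0.2141, 0.1521]
tcp_rot: [-0.707, 0.707, 0.017, -0.016]
contact_force: [-0.5, -0.7, -4.2]
grip_width: 0.093
```

```bash
python3 -c "
from h import *; go(.430,-.214,.18,2.7)"
```

```text
clk 11.65 pos [ 0.4295 -0.2141  0.1521] yaw 2.67 shift [  0.5 -27.9   0. ] turn [ 0.06 -0.03  0.15] F [-0.5 -0.7 -4.2] w 0.093
```

Emit:
{"method": "move_arm", "body": {
  "series": [0,-30,0,0,0,0,0,-30,0,0,0,0,5,-30,8,0,4.4,0,6,-10,10,0,4.4,0,8,0,10,0,0,0,0,0,8,0,0,0,0,0,0,0,0,0]
}}

```text
clock: 12.35
position: [0.4498, -0.1781, 0.2598]
tcp_rot: [-0.706, 0.706, -0.038, 0.04]
contact_force: [0.4, -0.1, -3.6]
grip_width: 0.098
```

```bash
python3 -c "
from h import *; go(.450,-.177,.252,-6.1); p=capture('wrist'); cv2.imwrite('pics/w3.png',p['img']); p=capture('side'); cv2.imwrite('pics/s3.png',p['img'])"
```

```text
clk 12.35 pos [ 0.4498 -0.1781  0.2598] yaw -6.33 shift [0.  7.8 1.1] turn [ 0.03 -0.23  0.22] F [ 0.4 -0.1 -3.6] w 0.098
```

View pics/w3.png

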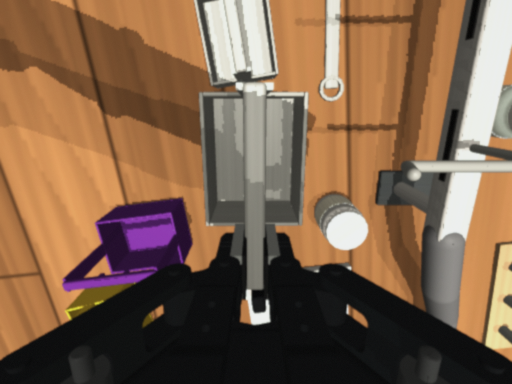

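View pics/s3.png

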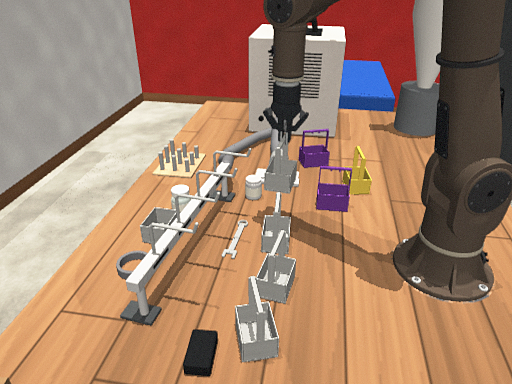

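```bash
cat >> h.py <<'E'
YAW=np.radians(-6.15)
RX=np.array([np.cos(YAW),np.sin(YAW)]); RY=np.array([-np.sin(YAW),np.cos(YAW)])
def fit(cam='wrist'):
    "held bar & hook in rack axes (mm): x along RX, y along RY"
    p=capture(cam); C=cloud(p); s=observe(); t=np.array(s["position"]); zb=t[2]+.005
    Z=C[...,2]; xy=C[...,:2]; U=xy@RX*1000; V=xy@RY*1000; u0=t[:2]@RX*1000; v0=t[:2]@RY*1000
    m=(abs(Z-zb)<.015)&(abs(U-u0)<12)&(V-v0>15)&(V-v0<110)
    if m.sum()>30:
        vv=V[m]; print("bar: far end v",np.percentile(vv,99).round(1),"-> mid",np.percentile(vv,99).round(1)-50,"u",U[m].mean().round(1),"z top",Z[m].mean().round(4), "slope dz/dv",np.polyfit(V[m],Z[m]*1000,1)[0].round(3),"n",m.sum())
    h=(Z>.2)&(Z<.216)&(abs(V-v0-31)<40)&(U>u0+15)
    if h.sum()>20: print("hook: v",np.median(V[h]).round(1),"u range",np.percentile(U[h],[1,99]).round(1),"n",h.sum())
    print("tcp u,v",u0.round(1),v0.round(1),"z",t[2].round(4))
for n,h in dict(A=(.6349,.2261),B=(.6204,.0973),C=(.6072,-.0319),D=(.5925,-.161)).items():
    globals()["H"+n]=np.array(h)
E
python3 -c "
from h import *; fit(); fit('top')
for h in (HA,HB,HC,HD): print((h@RX*1000).round(1),(h@RY*1000).round(1))"
```

```text
bar: far end v -48.8 -> mid -98.8 u 465.9 z top 0.2663 slope dz/dv -0.022 n 3471
hook: v -95.2 u range [561.5 632.8] n 1230
tcp u,v 466.0 -130.5 z 0.2597
bar: far end v -49.4 -> mid -99.4 u 465.5 z top 0.2646 slope dz/dv -0.045 n 61
hook: v -96.3 u range [568.7 669.2] n 96
tcp u,v 466.0 -130.7 z 0.2598
607.0 292.8
606.4 163.2
607.1 33.3
606.3 -96.6
```

Emit:
{"method": "move_arm", "body": {
  "series": [10,7,3,0,0,0,30,0,0,0,0,0,35,0,0,0,0,0,30,0,0,0,0,0,20,0,0,0,0,0,6,0,0,0,0,0,0,0,0,0,0,0]
}}

```text
clock: 13.25
position: [0.5853, -0.193, 0.2451]
tcp_rot: [0.706, -0.706, 0.041, -0.039]
contact_force: [0.5, -0.3, -3.1]
grip_width: 0.089
```

```bash
python3 -c "
from h import *; go(.5892,-.189,.252,-6.1); fit()"
```

```text
clk 13.25 pos [ 0.5853 -0.193   0.2451] yaw -6.52 shift [ 3.4 -6.9  4.5] turn [-0.03 -0.42 -0.15] F [ 0.5 -0.3 -3.1] w 0.089
bar: far end v -48.0 -> mid -98.0 u 602.5 z top 0.2517 slope dz/dv -0.019 n 3432
hook: v -95.1 u range [617.6 673.9] n 1200
tcp u,v 602.0 -129.2 z 0.2451
```

Emit:
{"method": "move_arm", "body": {
  "series": [4,5,3,0,0,0,0,12,0,0,0,0,0,10,0,0,0,0,0,3,0,0,0,0,0,0,0,0,0,0]
}}

```text
clock: 13.8
position: [0.5859, -0.1897, 0.2119]
tcp_rot: [0.707, -0.705, 0.042, -0.039]
contact_force: [-0.4, -0.8, -3.0]
grip_width: 0.097
```

```bash
python3 -c "
from h import *; go(.5892,-.189,.209,-6.1); fit()"
```

```text
clk 13.8 pos [ 0.5859 -0.1897  0.2119] yaw -6.61 shift [3.2 2.8 1.1] turn [-0.15 -0.51 -0.29] F [-0.4 -0.8 -3. ] w 0.097
bar: far end v -44.7 -> mid -94.7 u 602.9 z top 0.2176 slope dz/dv 0.033 n 3857
hook: v -95.0 u range [618.3 673.2] n 1725
tcp u,v 602.9 -125.9 z 0.2121
```

Emit:
{"method": "move_arm", "body": {
  "series": [2,3,0,0,0,0,0,2,0,0,0,0,0,0,0,0,0,0]
}}

```text
clock: 14.15
position: [0.5881, -0.1904, 0.2107]
tcp_rot: [0.708, -0.704, 0.042, -0.04]
contact_force: [-2.8, 2.9, 2.3]
grip_width: 0.092
```

Emit:
{"method": "move_arm", "body": {
  "series": [0,0,0,0,0,0,0,0,0,0,0,0,0,0,0,0,0,0,0,-10,0,0,0,0,0,-20,0,0,0,0,0,-25,0,0,0,0,0,0,0,0,0,0],
  "claw": 0.4
}}

```text
clock: 14.85
position: [0.5898, -0.1918, 0.271]
tcp_rot: [0.707, -0.705, 0.04, -0.042]
contact_force: [0.3, 0.3, -0.1]
grip_width: 0.596
```

```bash
python3 -c "
from h import *; p=capture('wrist'); cv2.imwrite('pics/w4.png',p['img']); p=capture('side'); cv2.imwrite('pics/s4.png',p['img']); bars(capture('top')); go(.5,-.1,.27,2.7)"
```

```text
bar [125. 214.] [446.1 316.7] [ 15.  101.6] yaw 20.3 z 0.1376
bar [181. 220.] [424.3 147.1] [99.  12.3] yaw -8.0 z 0.138
bar [416. 236.] [ 364.8 -565.4] [99.9 15.4] yaw -68.1 z 0.1374
clk 15.0 pos [ 0.5883 -0.1905  0.2672] yaw -6.62 shift [-98.2  -2.2  79.7] turn [-0.26 -9.32 -0.17] F [-0.3 -0.4 -0.2] w 0.601
```

View pics/w4.png

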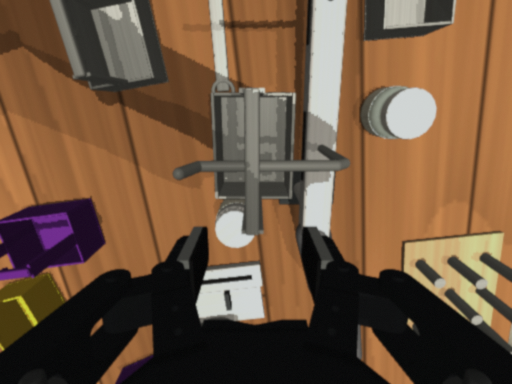

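View pics/s4.png

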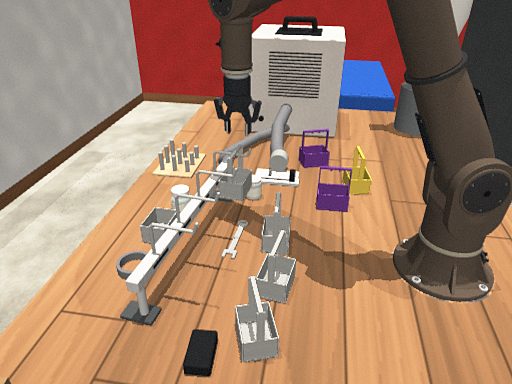

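Emit:
{"method": "move_arm", "body": {
  "series": [-40,-5,10,0,-4.7,0,-45,0,20,0,-4.6,0,-40,0,35,0,0,0,-10,0,35,0,0,0,0,0,20,0,0,0,0,0,0,0,0,0]
}}

```text
clock: 15.6
position: [0.4448, -0.0652, 0.2662]
tcp_rot: [0.708, -0.706, -0.014, 0.025]
contact_force: [0.8, 0.1, -0.0]
grip_width: 0.605
```

```bash
python3 -c "
from h import *; go(.4475,-.060,.131,2.7); bars(capture('top')); wbar()"
```

```text
clk 15.6 pos [ 0.4448 -0.0652  0.2662] yaw 3.15 shift [  4.9 135.1   4.5] turn [-0.22  0.45 -0.82] F [ 0.8  0.1 -0. ] w 0.605
bar [125. 214.] [446.3 316.3] [ 15.8 100.1] yaw 20.4 z 0.1377
bar [181. 220.] [424.4 147.7] [100.6  12.7] yaw -8.0 z 0.138
bar [416. 236.] [ 365.1 -565.5] [99.3 16.6] yaw -69.5 z 0.1373
wbar 1166 [500. 140.] [674.6  -3.7] [74.2 28.5] yaw -5.099999999999994 z 0.127
wbar 1288 [261. 142.] [446.8 -29.2] [15.8 99.4] yaw 3.3 z 0.1391
wbar 1821 [469. 223.] [ 664.2 -103.6] [103.3  29.1] yaw -6.299999999999997 z 0.1257
wbar 927 [393. 240.] [ 593.8 -133.6] [47.4 77.1] yaw 84.4 z 0.1338
wbar 216 [424. 273.] [ 627.7 -156.2] [25.4  4.8] yaw -6.200000000000003 z 0.1324
wbar 223 [438. 285.] [ 651.5 -174.1] [29.5 18.9] yaw -11.200000000000003 z 0.1261
wbar 237 [141. 341.] [ 321.7 -261.7] [12.2 28.8] yaw 88.5 z 0.1384
```

Emit:
{"method": "move_arm", "body": {
  "series": [4,35,4,-0.2,0.4,-0.8,0,40,0,0,0,0,0,40,0,0,0,0,0,8,0,0,0,0,0,0,0,0,0,0]
}}

```text
clock: 16.2
position: [0.4527, -0.0709, 0.1408]
tcp_rot: [-0.705, 0.709, 0.015, -0.011]
contact_force: [0.5, -0.2, 0.6]
grip_width: 0.599
```

```bash
python3 -c "
from h import *; go(.4475,-.060,.131,2.9)"
```

```text
clk 16.2 pos [ 0.4527 -0.0709  0.1408] yaw 2.12 shift [-4.8  9.7 11.1] turn [ 0.37 -0.78  0.27] F [ 0.5 -0.2  0.6] w 0.599
```

Emit:
{"method": "move_arm", "body": {
  "series": [-5,0,11,0.4,-0.8,0.3,0,4,0,0,0,0,0,4,0,0,0,0,0,0,0,0,0,0]
}}

```text
clock: 16.6
position: [0.4498, -0.0602, 0.1363]
tcp_rot: [0.707, -0.706, -0.02, 0.016]
contact_force: [-0.5, -0.0, -0.2]
grip_width: 0.602
```

```bash
python3 -c "
from h import *; go(.4475,-.060,.131,2.9)"
```

```text
clk 16.6 pos [ 0.4498 -0.0602  0.1363] yaw 2.92 shift [-2.3  5.2  0.4] turn [-0.08  0.02  0.3 ] F [-0.5 -0.  -0.2] w 0.602
```

Emit:
{"method": "move_arm", "body": {
  "series": [-2,5,0,0,0,0.3,0,0,0,0,0,0]
}}

```text
clock: 16.8
position: [0.4484, -0.0602, 0.1317]
tcp_rot: [0.708, -0.706, -0.019, 0.018]
contact_force: [0.4, 0.2, 0.2]
grip_width: 0.598
```

Emit:
{"method": "move_arm", "body": {
  "series": [0,0,0,0,0,0,0,0,0,0,0,0,0,0,0,0,0,0,0,0,0,0,0,0,0,0,0,0,0,0,0,0,0,0,0,0,0,-10,0,0,0,0,0,-10,0,0,0,0],
  "claw": 1,
  "grip_force": 80
}}

```text
clock: 17.6
position: [0.4472, -0.0606, 0.1518]
tcp_rot: [0.707, -0.707, -0.017, 0.019]
contact_force: [0.2, 0.4, -3.1]
grip_width: 0.096
```

```bash
python3 -c "
from h import *
t=HC*1000; g=t-31*RY; q=g-140*RX; print(g,q)
go(q[0]/1000,q[1]/1000,.252,-6.15)"
```

```text
[603.87891562 -62.72158981] [464.68463905 -47.72314421]
clk 17.6 pos [ 0.4472 -0.0606  0.1518] yaw 2.91 shift [  18.  -100.2   12.1] turn [-0.05  9.06 -0.1 ] F [ 0.2  0.4 -3.1] w 0.096
```

Emit:
{"method": "move_arm", "body": {
  "series": [0,-30,0,0,0,0,0,-35,0,0,0,0,5,-30,4,0,4.5,0,6,-5,5,0,4.5,0,7,0,3,0,0,0,0,0,0,0,0,0]
}}

```text
clock: 18.2
position: [0.4645, -0.0502, 0.2599]
tcp_rot: [0.706, -0.706, 0.04, -0.039]
contact_force: [0.3, -0.4, -4.1]
grip_width: 0.092
```

```bash
python3 -c "
from h import *
go(.465,-.048,.252,-6.15); fit()"
```

```text
clk 18.2 pos [ 0.4645 -0.0502  0.2599] yaw -6.36 shift [0.3 7.9 2.2] turn [-0.07 -0.21 -0.1 ] F [ 0.3 -0.4 -4.1] w 0.092
bar: far end v 81.1 -> mid 31.099999999999994 u 467.0 z top 0.2666 slope dz/dv -0.025 n 3476
hook: v 35.1 u range [562.2 633.3] n 1191
tcp u,v 466.5 -0.6 z 0.2595
```

Emit:
{"method": "move_arm", "body": {
  "series": [10,4,4,0,0,0,30,0,0,0,0,0,35,0,0,0,0,0,32,0,0,0,0,0,22,0,0,0,0,0,8,0,0,0,0,0,0,0,0,0,0,0]
}}

```text
clock: 18.95
position: [0.6032, -0.0615, 0.2445]
tcp_rot: [0.707, -0.706, 0.042, -0.03]
contact_force: [-0.1, 0.7, -3.6]
grip_width: 0.095
```

```bash
python3 -c "
from h import *
go(.6039,-.0627,.252,-6.15); fit()"
```

```text
clk 18.95 pos [ 0.6032 -0.0615  0.2445] yaw -5.9 shift [ 0.7 -7.5 -1.1] turn [-0.01  0.25 -0.97] F [-0.1  0.7 -3.6] w 0.095
bar: far end v 84.7 -> mid 34.7 u 605.8 z top 0.2511 slope dz/dv -0.025 n 3448
hook: v 34.9 u range [621.  674.6] n 1116
tcp u,v 605.6 3.5 z 0.2445
```

Emit:
{"method": "move_arm", "body": {
  "series": [0,6,0,0,0.2,-0.5,0,12,0,0,0,0,0,10,0,0,0,0,0,3,0,0,0,0,0,0,0,0,0,0]
}}

```text
clock: 19.5
position: [0.5988, -0.0609, 0.2108]
tcp_rot: [0.707, -0.705, 0.041, -0.034]
contact_force: [0.5, -0.8, 0.6]
grip_width: 0.094
```

```bash
python3 -c "
from h import *
go(.6039,-.0627,.210,-6.15); fit()"
```

```text
clk 19.5 pos [ 0.5988 -0.0609  0.2108] yaw -6.12 shift [ 5.3  0.8 -1.3] turn [-0.12  0.03 -0.54] F [ 0.5 -0.8  0.6] w 0.094
bar: far end v 84.7 -> mid 34.7 u 601.7 z top 0.2171 slope dz/dv 0.035 n 3911
hook: v 35.1 u range [617.3 673.6] n 1816
tcp u,v 601.9 3.7 z 0.211
```

Emit:
{"method": "move_arm", "body": {
  "series": [2,2,0,0,0,0,0,0,0,0,0,0]
}}

```text
clock: 19.75
position: [0.6006, -0.0611, 0.2106]
tcp_rot: [0.707, -0.705, 0.041, -0.034]
contact_force: [-2.4, 0.4, 2.4]
grip_width: 0.095
```

Emit:
{"method": "move_arm", "body": {
  "series": [0,0,0,0,0,0,0,0,0,0,0,0,0,0,0,0,0,0,0,-10,0,0,0,0,0,-20,0,0,0,0,0,-30,0,0,0,0,-20,0,0,0,0,0,-40,0,0,0,0,0],
  "claw": 0.4
}}

```text
clock: 20.55
position: [0.5453, -0.0554, 0.2764]
tcp_rot: [0.706, -0.706, 0.039, -0.036]
contact_force: [0.3, 0.3, 0.8]
grip_width: 0.603
```

```bash
cat >> h.py <<'E'
def hung(cam='top'):
    p=capture(cam); C=cloud(p); Z=C[...,2]; U=C[...,:2]@RX*1000; V=C[...,:2]@RY*1000
    for h in (HA,HB,HC,HD):
        u=h@RX*1000; v=h@RY*1000
        m=(Z>.2)&(Z<.235)&(abs(U-u)<22)&(abs(V-v)<58)&(abs(V-v)>8)
        if m.sum()>10:
            a=np.polyfit(V[m]-v,U[m],1); print("hook v",v.round(0),"bar n",m.sum(),"u",U[m].mean().round(1),"vmid",((np.percentile(V[m],1)+np.percentile(V[m],99))/2-v).round(1),"skew deg",np.degrees(np.arctan(-a[0])).round(1),"tilt deg",np.degrees(np.arctan(np.polyfit(V[m],Z[m]*1000,1)[0])).round(1),"z",Z[m].mean().round(4))
    return p
E
python3 -c "
from h import *; bars(capture('top')); hung(); p=capture('side'); cv2.imwrite('pics/s5.png',p['img'])
y=np.radians(-8); q=np.array([.4244,.1475])+.031*np.array([np.sin(y),-np.cos(y)]);print(q); go(q[0],q[1],.131,-8)"
```

```text
bar [125. 214.] [446.1 316.7] [ 14.8 101.6] yaw 20.4 z 0.1375
bar [180. 220.] [425.6 150.6] [95.5 12.6] yaw -6.9 z 0.1376
bar [416. 236.] [ 364.9 -565.4] [100.2  14.1] yaw -68.0 z 0.1374
hook v -97.0 bar n 76 u 604.1 vmid -10.5 skew deg -0.3 tilt deg 0.6 z 0.217
[0.42008563 0.11680169]
clk 20.7 pos [ 0.5424 -0.0554  0.2766] yaw -6.13 shift [-139.2  147.   157.6] turn [-0.21  1.87 -0.33] F [ 1.3  0.2 -0.3] w 0.598
```

View pics/s5.png

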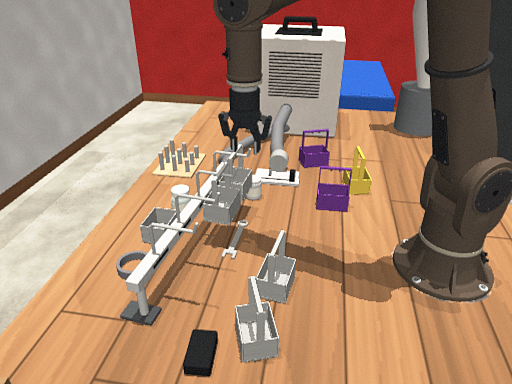

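Emit:
{"method": "move_arm", "body": {
  "series": [-45,0,15,0,1.9,0,-40,0,40,0,0,0,-30,10,40,0,0,0,-15,20,40,0,0,0,-5,0,23,0,0,0,0,0,0,0,0,0]
}}

```text
clock: 21.3
position: [0.4342, 0.1208, 0.2492]
tcp_rot: [0.707, -0.704, 0.051, -0.052]
contact_force: [-0.3, 0.5, 0.3]
grip_width: 0.6
```

```bash
python3 -c "
from h import *; wbar(); bars(capture('top')); go(.420,.117,.131,-8)"
```

```text
wbar 1395 [240. 157.] [425.1 148.6] [99.3 15.5] yaw -8.5 z 0.1391
wbar 990 [503. 267.] [669.2   2.4] [24.2 94.8] yaw 5.3 z 0.1261
wbar 1026 [447. 265.] [608.1  11.9] [22.6 78.9] yaw 76.5 z 0.1338
wbar 310 [470. 307.] [638.2 -41.6] [31.9  4.7] yaw -6.200000000000003 z 0.1323
wbar 406 [491. 325.] [667.2 -74.1] [22.7 53.9] yaw 42.7 z 0.1257
wbar 190 [394. 372.] [ 557.4 -122.2] [33.9  5.3] yaw -14.400000000000006 z 0.132
bar [238. 171.] [579.2 -29.7] [99.8 29.8] yaw -6.4 z 0.1346
bar [416. 236.] [ 365.1 -566.5] [99.9 16.7] yaw -67.6 z 0.1375
clk 21.4 pos [0.4346 0.1175 0.2492] yaw -8.55 shift [-14.6 118.2  -3. ] turn [-0.15 -0.55  0.11] F [ 0.1 -1.  -0.3] w 0.602
```

Emit:
{"method": "move_arm", "body": {
  "series": [-7,20,0,0,-0.4,0,-7,35,2,0,0,0,0,30,2,0,0,0,0,15,2,0,0,0,0,5,0,0,0,0,0,0,0,0,0,0]
}}

```text
clock: 22.0
position: [0.4293, 0.1183, 0.1445]
tcp_rot: [0.706, -0.704, 0.051, -0.059]
contact_force: [0.0, 0.0, 0.2]
grip_width: 0.601
```

```bash
python3 -c "
from h import *; go(.4205,.1175,.131,-8.2)"
```

```text
clk 22.0 pos [0.4293 0.1183 0.1445] yaw -8.92 shift [-8.7 13.4 -2.2] turn [-0.22 -0.72  0.63] F [0.  0.  0.2] w 0.601
```

Emit:
{"method": "move_arm", "body": {
  "series": [-8,4,-2,0,-0.7,0.6,0,5,0,0,0,0,0,4,0,0,0,0,0,0,0,0,0,0]
}}

```text
clock: 22.4
position: [0.4226, 0.1168, 0.1329]
tcp_rot: [0.708, -0.703, 0.05, -0.052]
contact_force: [-0.2, -0.0, 0.2]
grip_width: 0.598
```

```bash
python3 -c "
from h import *; go(.4205,.1175,.131,-8.2)"
```

```text
clk 22.4 pos [0.4226 0.1168 0.1329] yaw -8.29 shift [-2.2  1.9  0.4] turn [-0.38 -0.09  0.19] F [-0.2 -0.   0.2] w 0.598
```

Emit:
{"method": "move_arm", "body": {
  "series": [-2,1.5,0,0,0,0,0,0,0,0,0,0]
}}

```text
clock: 22.6
position: [0.4208, 0.1173, 0.1316]
tcp_rot: [0.708, -0.703, 0.049, -0.053]
contact_force: [-0.2, -1.0, 0.5]
grip_width: 0.6
```

Emit:
{"method": "move_arm", "body": {
  "series": [0,0,0,0,0,0,0,0,0,0,0,0,0,0,0,0,0,0,0,0,0,0,0,0,0,0,0,0,0,0,0,0,0,0,0,0,0,-10,0,0,0,0,0,-10,0,0,0,0],
  "claw": 1,
  "grip_force": 80
}}

```text
clock: 23.4
position: [0.4198, 0.1168, 0.152]
tcp_rot: [0.707, -0.703, 0.05, -0.052]
contact_force: [0.7, -0.4, -2.0]
grip_width: 0.097
```

```bash
python3 -c "
from h import *
t=HB*1000; g=t-31*RY; q=g-140*RX; print(g,q)
go(q[0]/1000,q[1]/1000,.252,-6.15)"
```

```text
[617.07891562  66.47841019] [477.88463905  81.47685579]
clk 23.4 pos [0.4198 0.1168 0.152 ] yaw -8.27 shift [  62.8 -100.   -26.1] turn [-0.3  -2.12  0.11] F [ 0.7 -0.4 -2. ] w 0.097
```

Emit:
{"method": "move_arm", "body": {
  "series": [0,-30,0,0,0,0,0,-35,0,-0.3,0,0,15,-30,-6,0,-2.1,0,20,-5,-10,0,0,0,20,0,-8,0,0,0,5,0,-2,0,0,0,0,0,0,0,0,0]
}}

```text
clock: 24.1
position: [0.4769, 0.0817, 0.2627]
tcp_rot: [0.706, -0.706, 0.036, -0.039]
contact_force: [-0.2, 0.1, -2.6]
grip_width: 0.095
```

```bash
python3 -c "
from h import *
go(.4779,.0815,.252,-6.15); fit()"
```

```text
clk 24.1 pos [0.4769 0.0817 0.2627] yaw -6.08 shift [ 0.9 10.7 -0.1] turn [-0.06  0.07  0.29] F [-0.2  0.1 -2.6] w 0.095
bar: far end v 212.9 -> mid 162.9 u 465.0 z top 0.2691 slope dz/dv -0.026 n 3403
hook: v 164.8 u range [562.8 635.9] n 1157
tcp u,v 465.1 132.5 z 0.2626
```

Emit:
{"method": "move_arm", "body": {
  "series": [10,6,2,0,0,0,30,0,0,0,0,0,35,0,0,0,0,0,34,0,0,0,0,0,24,0,0,0,0,0,8,0,0,0,0,0,0,0,0,0,0,0]
}}

```text
clock: 24.85
position: [0.618, 0.0751, 0.2499]
tcp_rot: [0.707, -0.705, 0.036, -0.032]
contact_force: [0.3, -0.2, -2.8]
grip_width: 0.098
```

```bash
python3 -c "
from h import *
go(.617,.0665,.252,-6.15); fit()"
```

```text
clk 24.85 pos [0.618  0.0751 0.2499] yaw -5.52 shift [-0.2 -2.1 -8.7] turn [-0.15  0.63 -0.35] F [ 0.3 -0.2 -2.8] w 0.098
bar: far end v 221.5 -> mid 171.5 u 605.5 z top 0.2564 slope dz/dv -0.024 n 3398
hook: v 165.0 u range [621.  674.9] n 1019
tcp u,v 605.6 141.0 z 0.2499
```

Emit:
{"method": "move_arm", "body": {
  "series": [0,2,-6,0,0.6,0,0,0,0,0,0,0]
}}

```text
clock: 25.1
position: [0.6145, 0.0695, 0.2474]
tcp_rot: [0.707, -0.705, 0.041, -0.035]
contact_force: [0.4, -0.4, -2.2]
grip_width: 0.093
```

```bash
python3 -c "
from h import *
go(.617,.0665,.252,-6.15); fit()"
```

```text
clk 25.1 pos [0.6145 0.0695 0.2474] yaw -6.12 shift [ 2.8 -4.7 -2.7] turn [-0.18  0.03 -0.5 ] F [ 0.4 -0.4 -2.2] w 0.093
bar: far end v 215.5 -> mid 165.5 u 603.1 z top 0.2539 slope dz/dv -0.022 n 3371
hook: v 164.8 u range [619.1 674.5] n 1127
tcp u,v 603.5 135.8 z 0.2476
```

Emit:
{"method": "move_arm", "body": {
  "series": [1,8,0,0,0,0,0,12,0,0,0,0,0,10,0,0,0,0,0,4,0,0,0,0,0,0,0,0,0,0]
}}

```text
clock: 25.65
position: [0.6142, 0.0714, 0.211]
tcp_rot: [0.708, -0.704, 0.04, -0.034]
contact_force: [-0.3, 0.4, 1.7]
grip_width: 0.092
```

```bash
python3 -c "
from h import *
go(.617,.0665,.21,-6.15); fit()"
```

```text
clk 25.65 pos [0.6142 0.0714 0.211 ] yaw -6.0 shift [ 3.3  1.  -4.6] turn [-0.32  0.15 -0.47] F [-0.3  0.4  1.7] w 0.092
bar: far end v 217.5 -> mid 167.5 u 602.7 z top 0.2171 slope dz/dv 0.039 n 3855
hook: v 165.2 u range [618.4 674.2] n 1775
tcp u,v 603.0 136.8 z 0.2113
```

Emit:
{"method": "move_arm", "body": {
  "series": [0,0,0,0,0,0,0,0,0,0,0,0,0,0,0,0,0,0,0,-10,0,0,0,0,0,-20,0,0,0,0,0,-30,0,0,0,0,-20,0,0,0,0,0,-40,0,0,0,0,0],
  "claw": 0.4
}}

```text
clock: 26.5
position: [0.5586, 0.0762, 0.2783]
tcp_rot: [0.708, -0.704, 0.038, -0.037]
contact_force: [0.0, -0.2, 0.3]
grip_width: 0.603
```

```bash
python3 -c "
from h import *; bars(capture('top')); p=capture('side'); cv2.imwrite('pics/s6.png',p['img'])
y=np.radians(20.4); q=np.array([.4461,.3167])+.031*np.array([np.sin(y),-np.cos(y)]);print(q); go(q[0],q[1],.131,20.4)"
```

```text
bar [238. 171.] [578.5 -28.7] [100.9  30.1] yaw -3.5 z 0.1342
bar [123. 214.] [443.6 317.5] [15.8 94.7] yaw 18.0 z 0.1382
bar [416. 236.] [ 364.7 -565.2] [100.2  14.7] yaw -67.9 z 0.1372
[0.45690573 0.28764426]
clk 26.6 pos [0.5539 0.0765 0.2782] yaw -6.07 shift [-117.9  149.3  198.6] turn [ -0.48 -26.47  -0.25] F [-0.2  0.7 -0.2] w 0.601
```

View pics/s6.png

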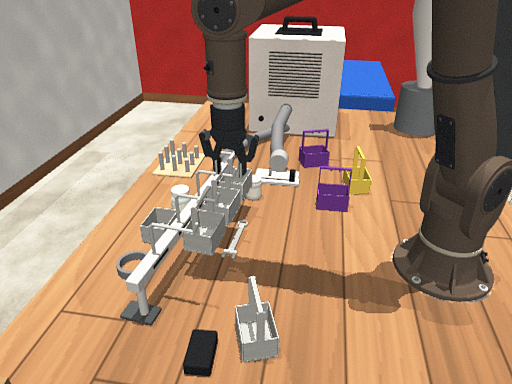

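Emit:
{"method": "move_arm", "body": {
  "series": [-40,0,30,0,0,0,-40,0,45,0,0,0,-25,0,45,0,0,0,-13,0,45,0,0,0,0,0,30,0,-8.5,0,0,0,0,0,-8.5,0,0,0,0,0,-8.5,0,0,0,0,0,0,0]
}}

```text
clock: 27.4
position: [0.4614, 0.2847, 0.2878]
tcp_rot: [0.702, -0.692, -0.121, 0.117]
contact_force: [-0.3, -0.5, -0.2]
grip_width: 0.603
```

```bash
python3 -c "
from h import *; wbar(); bars(capture('top')); go(.457,.2876,.131,20.4)"
```

```text
wbar 1055 [250. 143.] [446.4 317.2] [15.3 99.1] yaw 20.1 z 0.1392
wbar 1319 [449. 253.] [705.7 270. ] [96.7 29.1] yaw -5.799999999999997 z 0.1257
wbar 343 [374. 354.] [688.5 112.2] [44.2 27.6] yaw -5.200000000000003 z 0.1257
bar [197. 168.] [588.7 100.9] [98.7 25.4] yaw -2.9 z 0.1341
bar [233. 171.] [568.9 -17.7] [90.8 27.1] yaw -24.2 z 0.1346
bar [416. 236.] [ 365. -566.] [99.9 16.1] yaw -68.1 z 0.1374
clk 27.5 pos [0.4616 0.2838 0.2876] yaw 18.87 shift [ -4.4 156.7   3.1] turn [-0.72 -1.52  0.46] F [-0.4 -0.3  0.3] w 0.602
```

Emit:
{"method": "move_arm", "body": {
  "series": [-4,25,2,-0.7,-1.5,0.4,0,40,1,0,0,0,0,40,1,0,0,0,0,30,0,0,0,0,0,8,0,0,0,0,0,0,0,0,0,0]
}}

```text
clock: 28.1
position: [0.4609, 0.2851, 0.1443]
tcp_rot: [0.699, -0.697, -0.118, 0.113]
contact_force: [-0.3, -0.4, 0.3]
grip_width: 0.6
```

```bash
python3 -c "
from h import *; go(.457,.288,.131,20.2)"
```

```text
clk 28.1 pos [0.4609 0.2851 0.1443] yaw 18.79 shift [-2.9 13.3  4. ] turn [-0.07 -1.4   0.48] F [-0.3 -0.4  0.3] w 0.6
```

Emit:
{"method": "move_arm", "body": {
  "series": [-3,4,4,0,-1.4,0.4,0,5,0,0,0,0,0,4,0,0,0,0,0,0,0,0,0,0]
}}

```text
clock: 28.5
position: [0.459, 0.2895, 0.1348]
tcp_rot: [0.698, -0.694, -0.126, 0.121]
contact_force: [0.8, -0.6, -0.3]
grip_width: 0.6
```

```bash
python3 -c "
from h import *; go(.457,.288,.131,20.2)"
```

```text
clk 28.5 pos [0.459  0.2895 0.1348] yaw 20.15 shift [-2.4  3.7 -0.8] turn [-0.21 -0.05  0.4 ] F [ 0.8 -0.6 -0.3] w 0.6
```

Emit:
{"method": "move_arm", "body": {
  "series": [-2,3.5,-1,0,0,0.3,0,0,0,0,0,0]
}}

```text
clock: 28.7
position: [0.4577, 0.288, 0.1318]
tcp_rot: [0.698, -0.695, -0.124, 0.123]
contact_force: [-1.2, 0.7, 0.2]
grip_width: 0.596
```

Emit:
{"method": "move_arm", "body": {
  "series": [0,0,0,0,0,0,0,0,0,0,0,0,0,0,0,0,0,0,0,0,0,0,0,0,0,0,0,0,0,0,0,0,0,0,0,0,0,-10,0,0,0,0,0,-10,0,0,0,0],
  "claw": 1,
  "grip_force": 80
}}

```text
clock: 29.5
position: [0.4565, 0.2869, 0.1517]
tcp_rot: [0.697, -0.695, -0.123, 0.124]
contact_force: [-0.1, 0.6, -3.4]
grip_width: 0.094
```

```bash
python3 -c "
from h import *
t=HA*1000; g=t-31*RY; q=g-140*RX; print(g,q)
go(q[0]/1000,q[1]/1000,.252,-6.15)"
```

```text
[631.57891562 195.27841019] [492.38463905 210.27685579]
clk 29.5 pos [0.4565 0.2869 0.1517] yaw 20.11 shift [   7.3 -100.6  -84. ] turn [-0.14 26.26 -0.1 ] F [-0.1  0.6 -3.4] w 0.094
```

Emit:
{"method": "move_arm", "body": {
  "series": [0,-35,0,0,0,0,0,-35,0,0,8.5,0,0,-28,0,0,8.5,0,0,0,0,0,8.5,0,12,0,-25,0,0.7,0,18,0,-30,0,0,0,14,0,-18,0,0,0,0,0,0,0,0,0]
}}

```text
clock: 30.3
position: [0.4931, 0.2071, 0.2607]
tcp_rot: [0.708, -0.704, 0.042, -0.042]
contact_force: [-0.7, 0.2, -2.9]
grip_width: 0.093
```

```bash
python3 -c "
from h import *
go(.4924,.2103,.252,-6.15); fit()"
```

```text
clk 30.3 pos [0.4931 0.2071 0.2607] yaw -6.81 shift [-1.   8.7  3.1] turn [-0.34 -0.66  0.06] F [-0.7  0.2 -2.9] w 0.093
bar: far end v 339.9 -> mid 289.9 u 468.3 z top 0.2675 slope dz/dv -0.018 n 3389
hook: v 294.9 u range [563.2 635.3] n 1223
tcp u,v 467.2 260.1 z 0.2606
```

Emit:
{"method": "move_arm", "body": {
  "series": [10,5,4,-0.3,-0.6,0,30,0,0,0,0,0,35,0,0,0,0,0,32,0,0,0,0,0,23,0,0,0,0,0,6,0,0,0,0,0,0,0,0,0,0,0]
}}

```text
clock: 31.05
position: [0.6313, 0.2083, 0.2519]
tcp_rot: [0.708, -0.705, 0.034, -0.03]
contact_force: [-0.4, -0.1, -3.8]
grip_width: 0.099
```

```bash
python3 -c "
from h import *
go(.6316,.1953,.252,-6.15); fit()"
```

```text
clk 31.05 pos [0.6313 0.2083 0.2519] yaw -5.14 shift [  1.4  -0.2 -13. ] turn [-0.17  1.01 -0.31] F [-0.4 -0.1 -3.8] w 0.099
bar: far end v 356.0 -> mid 306.0 u 604.2 z top 0.2584 slope dz/dv -0.023 n 3429
hook: v 295.1 u range [620.1 675. ] n 1010
tcp u,v 604.7 275.0 z 0.2518
```

Emit:
{"method": "move_arm", "body": {
  "series": [0,2,-10,0,1,0,0,0,0,0,0,0]
}}

```text
clock: 31.3
position: [0.6278, 0.199, 0.2493]
tcp_rot: [0.707, -0.705, 0.04, -0.035]
contact_force: [-0.3, -2.3, -3.3]
grip_width: 0.096
```

```bash
python3 -c "
from h import *
go(.6316,.1953,.252,-6.15); fit()"
```

```text
clk 31.3 pos [0.6278 0.199  0.2493] yaw -6.08 shift [ 4.1 -2.7 -3.3] turn [-0.17  0.07 -0.44] F [-0.3 -2.3 -3.3] w 0.096
bar: far end v 346.4 -> mid 296.4 u 602.6 z top 0.2559 slope dz/dv -0.022 n 3378
hook: v 295.0 u range [618.1 675.2] n 1095
tcp u,v 602.7 266.6 z 0.2496
```

Emit:
{"method": "move_arm", "body": {
  "series": [2,8,-2,0,0,0,0,12,0,0,0,0,0,12,0,0,0,0,0,5,0,0,0,0,0,0,0,0,0,0]
}}

```text
clock: 31.85
position: [0.6284, 0.1995, 0.2105]
tcp_rot: [0.709, -0.704, 0.039, -0.034]
contact_force: [-1.5, -0.8, 8.5]
grip_width: 0.093
```

```bash
python3 -c "
from h import *
go(.6316,.1953,.21,-6.15); fit()"
```

```text
clk 31.85 pos [0.6284 0.1995 0.2105] yaw -5.9 shift [ 3.6  0.4 -3.9] turn [-0.38  0.25 -0.41] F [-1.5 -0.8  8.5] w 0.093
bar: far end v 346.8 -> mid 296.8 u 603.0 z top 0.2173 slope dz/dv 0.047 n 3907
hook: v 295.1 u range [618.8 674.5] n 1787
tcp u,v 603.4 265.7 z 0.2107
```

Resting and centred; release and back away.

Emit:
{"method": "move_arm", "body": {
  "series": [0,0,0,0,0,0,0,0,0,0,0,0,0,0,0,0,0,0,0,-10,0,0,0,0,0,-20,0,0,0,0,0,-30,0,0,0,0,-20,-10,0,0,0,0,-40,0,0,0,0,0],
  "claw": 0.4
}}

```text
clock: 32.7
position: [0.5728, 0.2039, 0.2868]
tcp_rot: [0.708, -0.704, 0.038, -0.037]
contact_force: [-0.3, 1.1, 0.2]
grip_width: 0.599
```

Emit:
{"method": "move_arm", "body": {
  "series": [-45,0,0,0,0,0,-45,0,0,0,0,0,-40,0,0,0,0,0,-20,0,-10,0,0,0,0,0,-40,0,0,0,0,0,-45,0,0,0,0,0,-45,0,0,0,0,0,-45,0,0,0]
}}

```text
clock: 33.5
position: [0.3974, 0.0375, 0.2903]
tcp_rot: [0.712, -0.701, 0.03, -0.034]
contact_force: [1.5, -1.5, 1.0]
grip_width: 0.599
```

Emit:
{"method": "move_arm", "body": {
  "series": [0,0,-45,0,-2,0,0,0,-45,0,-2,0,0,0,-45,0,-2,0,0,0,-45,0,0,0,0,0,-45,0,0,0,0,0,-45,0,0,0,0,0,-45,0,0,0,0,0,0,0,0,0]
}}

```text
clock: 34.3
position: [0.3898, -0.2815, 0.2911]
tcp_rot: [0.715, -0.699, -0.01, -0.005]
contact_force: [-0.4, -0.6, -0.2]
grip_width: 0.6
```

```bash
python3 -c "
from h import *; p=hung(); cv2.imwrite('pics/t7.png',p['img']); s=capture('side'); cv2.imwrite('pics/s7.png',cv2.resize(s['img'][110:340,80:340],None,fx=3,fy=2.6))
go(.432,-.379,.2,.4)
C=cloud(p); Z=C[...,2]; print(np.round(p['eye'],2))
m=(Z>.045)&(Z<.065)&(C[...,0]>.39)&(C[...,0]<.58)&(abs(C[...,1]+.378)<.03); print('grip',m.sum(),rect(C[m]) if m.sum() else '')
"
```

```text
hook v 293.0 bar n 121 u 602.1 vmid 3.0 skew deg -0.1 tilt deg -1.1 z 0.2159
hook v 163.0 bar n 119 u 601.4 vmid 3.5 skew deg -0.0 tilt deg -2.0 z 0.2166
hook v 33.0 bar n 113 u 602.3 vmid 1.0 skew deg -0.3 tilt deg -0.5 z 0.2164
hook v -97.0 bar n 109 u 604.3 vmid 1.5 skew deg -0.4 tilt deg -0.7 z 0.2164
clk 34.4 pos [ 0.3914 -0.2761  0.2906] yaw 0.76 shift [  37.4   88.7 -105.7] turn [-1.47  0.37  1.17] F [-0.2  1.4 -0.3] w 0.597
[ 0.42 -0.07  1.39]
grip 31 (array([ 437.8, -377.5]), array([24.3,  9.8]), 89.0)
```

View pics/s7.png

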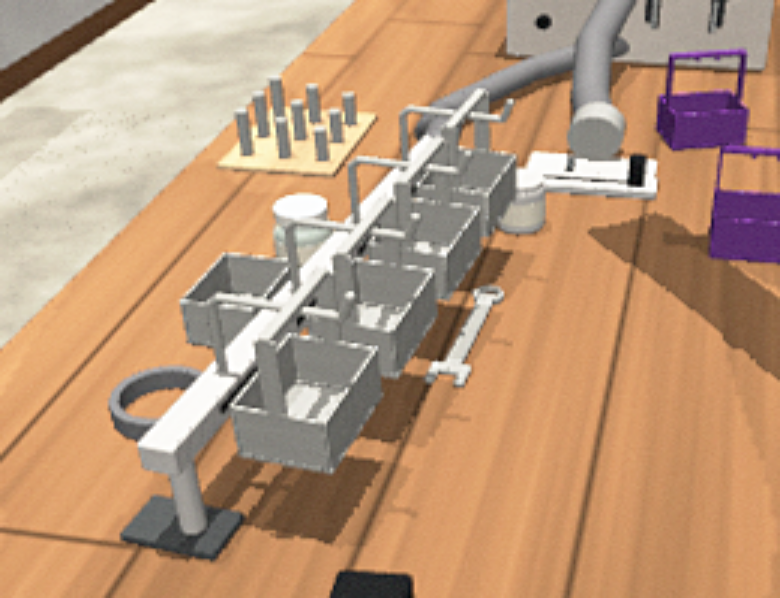

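View pics/t7.png

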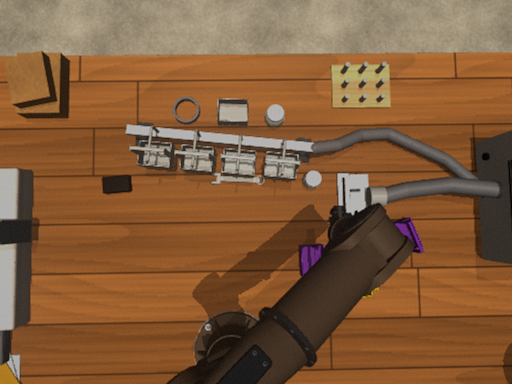

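Emit:
{"method": "move_arm", "body": {
  "series": [10,0,-30,-1.4,0.4,1.1,10,0,-40,0,0,0,10,10,-30,0,0,0,5,15,-5,0,0,0,0,15,0,0,0,0,0,0,0,0,0,0]
}}

```text
clock: 35.0
position: [0.4363, -0.3698, 0.2491]
tcp_rot: [0.71, -0.704, -0.012, 0.008]
contact_force: [-0.2, 0.5, -0.3]
grip_width: 0.6
```

```bash
cat >> h.py <<'E'
def gatew(cam='wrist'):
    p=capture(cam); C=cloud(p); Z=C[...,2]; X=C[...,0];Y=C[...,1]
    m=(Z>.048)&(Z<.06)&(X>.39)&(X<.58)&(abs(Y+.378)<.025)
    if m.sum()>20: print("grip",m.sum(),rect(C[m]),C[m].mean(0).round(4))
    m=(Z>.016)&(Z<.024)&(abs(X-.518)<.012)&(abs(Y+.415)<.017)
    if m.sum()>20: print("mark",m.sum(),rect(C[m]),C[m].mean(0).round(4))
    return p
E
python3 -c "
from h import *; go(.4325,-.379,.044,.4); gatew(); hung()"
```

```text
clk 35.0 pos [ 0.4363 -0.3698  0.2491] yaw 1.58 shift [ -5.2 204.9 -11.1] turn [-0.55  1.19  0.31] F [-0.2  0.5 -0.3] w 0.6
grip 378 (array([ 433. , -378.6]), array([19.4, 27.5]), 1.5) [ 0.433  -0.3779  0.0543]
mark 137 (array([ 518.7, -416.5]), array([ 8.1, 30.9]), 0.6) [ 0.5185 -0.4163  0.0184]
hook v 293.0 bar n 124 u 602.0 vmid 3.2 skew deg 0.1 tilt deg -0.9 z 0.2154
hook v 163.0 bar n 119 u 601.5 vmid 3.5 skew deg 0.1 tilt deg -2.1 z 0.2161
hook v 33.0 bar n 112 u 602.3 vmid 0.9 skew deg -0.3 tilt deg -0.6 z 0.2163
hook v -97.0 bar n 106 u 604.4 vmid 1.3 skew deg -0.5 tilt deg -0.1 z 0.2162
```

```bash
python3 -c "
from h import *; p=gatew(); C=cloud(p); Z=C[...,2]; m=(Z>.009)&(Z<.0165)&(C[...,1]<-.352)&(C[...,1]>-.398)&(C[...,0]>.38)&(C[...,0]<.6)
P=C[m]; print(rect(P), np.percentile(P[:,0],[.5,99.5]))
cv2.imwrite('pics/w8.png',cv2.resize(p['img'][60:320,130:390],None,fx=2.3,fy=2.3,interpolation=cv2.INTER_CUBIC))"
```

```text
grip 364 (array([ 433.2, -379. ]), array([18.2, 28.7]), 1.6) [ 0.4332 -0.3779  0.0544]
mark 134 (array([ 518.7, -416.5]), array([ 8.2, 30.3]), 1.2) [ 0.5185 -0.4164  0.0186]
(array([ 493. , -378.1]), array([169.9,  39.9]), 0.6) [0.40824927 0.5766214 ]
```

View pics/w8.png

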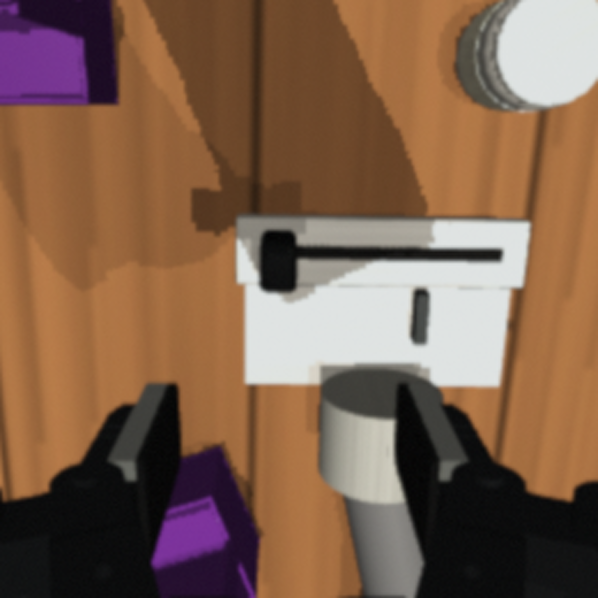

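Emit:
{"method": "move_arm", "body": {
  "series": [-4,35,-8,-0.4,1.1,0,0,45,0,0,0,0,0,40,0,0,0,0,0,20,0,0,0,0,0,0,0,0,0,0]
}}

```text
clock: 35.65
position: [0.4384, -0.3771, 0.1132]
tcp_rot: [-0.706, 0.708, 0.011, 0.002]
contact_force: [0.2, 0.7, 0.4]
grip_width: 0.601
```

```bash
python3 -c "
from h import *; go(.433,-.379,.044,.4)"
```

```text
clk 35.65 pos [ 0.4384 -0.3771  0.1132] yaw 0.78 shift [-6.7 69.1 -1.6] turn [0.2  0.37 1.05] F [0.2 0.7 0.4] w 0.601
```

Emit:
{"method": "move_arm", "body": {
  "series": [-6,15,-1,0,0.4,1,0,25,0,0,0,0,0,20,0,0,0,0,0,5,0,0,0,0,0,0,0,0,0,0]
}}

```text
clock: 36.15
position: [0.4354, -0.3798, 0.0514]
tcp_rot: [-0.704, 0.71, 0.005, -0.001]
contact_force: [-1.0, -0.2, 0.9]
grip_width: 0.603
```

```bash
python3 -c "
from h import *; go(.433,-.379,.044,.4)"
```

```text
clk 36.15 pos [ 0.4354 -0.3798  0.0514] yaw 0.48 shift [-2.5  7.3  0.8] turn [0.49 0.08 0.31] F [-1.  -0.2  0.9] w 0.603
```

Emit:
{"method": "move_arm", "body": {
  "series": [-2,7,0.5,0.4,0,0.3,0,0,0,0,0,0]
}}

```text
clock: 36.35
position: [0.4342, -0.38, 0.0458]
tcp_rot: [-0.706, 0.708, 0.004, -0.003]
contact_force: [-0.4, 0.2, 0.1]
grip_width: 0.599
```

Emit:
{"method": "move_arm", "body": {
  "series": [0,0,0,0,0,0,0,0,0,0,0,0,0,0,0,0,0,0,0,0,0,0,0,0,0,0,0,0,0,0],
  "claw": 1,
  "grip_force": 30
}}

```text
clock: 36.85
position: [0.4346, -0.3807, 0.0473]
tcp_rot: [-0.706, 0.708, 0.004, -0.002]
contact_force: [1.5, -0.1, -2.3]
grip_width: 0.228
```

Emit:
{"method": "move_arm", "body": {
  "series": [10,0,0,0,0,0,15,0,0,0,0,0,15,0,0,0,0,0,15,0,0,0,0,0,12,0,0,0,0,0,8,0,0,0,0,0,0,0,0,0,0,0]
}}

```text
clock: 37.55
position: [0.5153, -0.3798, 0.0472]
tcp_rot: [-0.706, 0.708, 0.003, -0.003]
contact_force: [-0.8, -1.1, 1.5]
grip_width: 0.224
```

```bash
python3 -c "
from h import *; go(.5187,-.379,.044,.4); gatew('top')"
```

```text
clk 37.55 pos [ 0.5153 -0.3798  0.0472] yaw 0.53 shift [3.4 3.2 0.8] turn [0.21 0.13 0.01] F [-0.8 -1.1  1.5] w 0.224
```

Emit:
{"method": "move_arm", "body": {
  "series": [4.5,0,0,0,0,0,0,0,0,0,0,0,0,0,0,0,0,0]
}}

```text
clock: 37.9
position: [0.5196, -0.3797, 0.0473]
tcp_rot: [-0.706, 0.708, 0.003, -0.002]
contact_force: [-0.7, 0.3, -1.1]
grip_width: 0.225
```

```bash
python3 -c "
from h import *; p=gatew(); go(.5200,-.379,.044,.4); cv2.imwrite('pics/w9.png',p['img']); p=capture('side'); cv2.imwrite('pics/s9.png',cv2.resize(p['img'][130:210,230:340],None,fx=7,fy=7,interpolation=cv2.INTER_CUBIC))"
```

```text
grip 2747 (array([ 521.1, -374.6]), array([37.4, 34.4]), 37.4) [ 0.5193 -0.3744  0.0544]
mark 256 (array([ 519. , -423.4]), array([ 7.3, 17.1]), 0.6) [ 0.519  -0.4236  0.0186]
clk 37.95 pos [ 0.5196 -0.3798  0.0473] yaw 0.46 shift [0.4 3.3 0.8] turn [0.19 0.06 0.07] F [ 0.5 -0.4 -1.9] w 0.225
```

View pics/w9.png

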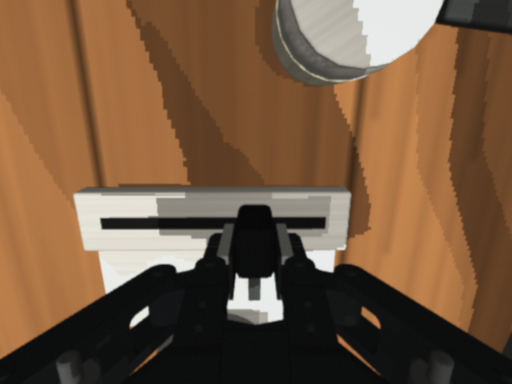

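View pics/s9.png

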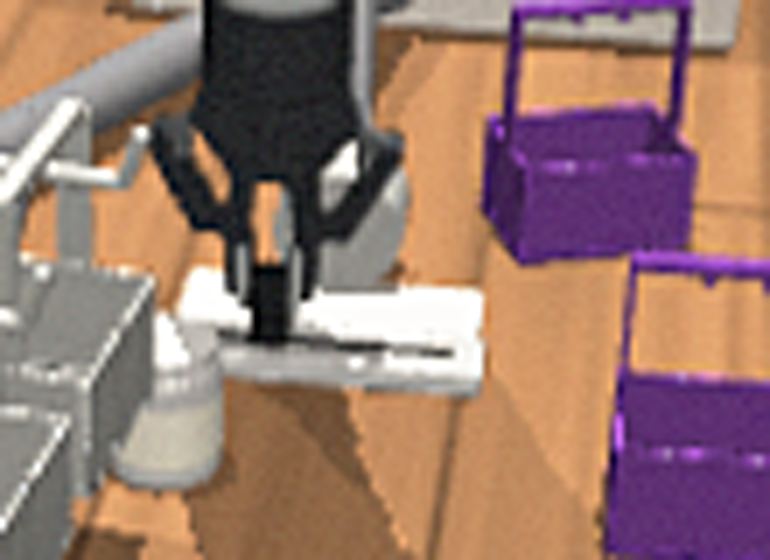

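Emit:
{"method": "move_arm", "body": {
  "series": [0,0,0,0,0,0,0,0,0,0,0,0,0,0,0,0,0,0,0,0,0,0,0,0,0,0,0,0,0,0,0,0,0,0,0,0,0,0,0,0,0,0,0,0,0,0,0,0]
}}

```text
clock: 38.8
position: [0.5196, -0.3798, 0.0473]
tcp_rot: [-0.706, 0.708, 0.003, -0.002]
contact_force: [0.8, -0.6, -2.1]
grip_width: 0.227
```

Emit:
{"method": "move_arm", "body": {
  "series": [0,0,0,0,0,0,0,0,0,0,0,0,0,0,0,0,0,0,0,0,0,0,0,0,0,0,0,0,0,0,0,0,0,0,0,0,0,0,0,0,0,0,0,0,0,0,0,0]
}}

```text
clock: 39.6
position: [0.5196, -0.3797, 0.0473]
tcp_rot: [-0.706, 0.708, 0.003, -0.002]
contact_force: [0.7, -0.6, -1.1]
grip_width: 0.224
```

Emit:
{"method": "move_arm", "body": {
  "series": [0,0,0,0,0,0,0,0,0,0,0,0,0,0,0,0,0,0,0,0,0,0,0,0,0,0,0,0,0,0,0,0,0,0,0,0,0,0,0,0,0,0,0,0,0,0,0,0]
}}

```text
clock: 40.4
position: [0.5196, -0.3797, 0.0473]
tcp_rot: [-0.706, 0.708, 0.003, -0.002]
contact_force: [0.3, -1.9, -1.8]
grip_width: 0.228
```

Emit:
{"method": "move_arm", "body": {
  "series": [0,0,0,0,0,0,0,0,0,0,0,0,0,0,0,0,0,0,0,0,0,0,0,0,0,0,0,0,0,0,0,0,0,0,0,0,0,0,0,0,0,0,0,0,0,0,0,0]
}}

```text
clock: 41.2
position: [0.5196, -0.3797, 0.0473]
tcp_rot: [-0.706, 0.708, 0.003, -0.002]
contact_force: [0.7, -1.5, -2.0]
grip_width: 0.225
```

Emit:
{"method": "move_arm", "body": {
  "series": [0,0,0,0,0,0,0,0,0,0,0,0,0,0,0,0,0,0,0,0,0,0,0,0,0,0,0,0,0,0,0,0,0,0,0,0,0,0,0,0,0,0,0,0,0,0,0,0]
}}

```text
clock: 42.0
position: [0.5196, -0.3798, 0.0473]
tcp_rot: [-0.706, 0.708, 0.003, -0.002]
contact_force: [1.3, -1.0, -2.0]
grip_width: 0.227
```

```bash
python3 -c "
from h import *; p=gatew(); go(.5200,-.379,.044,.4);hung()"
```

```text
grip 2747 (array([ 517.6, -374.5]), array([34.3, 37.2]), 53.0) [ 0.5193 -0.3744  0.0543]
mark 257 (array([ 519. , -423.7]), array([ 7.4, 16.4]), 0.3) [ 0.519  -0.4237  0.0186]
clk 42.05 pos [ 0.5196 -0.3798  0.0473] yaw 0.44 shift [0.4 3.3 0.8] turn [0.19 0.04 0.1 ] F [ 1.4 -1.2 -1.7] w 0.229
hook v 293.0 bar n 122 u 602.1 vmid 2.8 skew deg 0.2 tilt deg -1.1 z 0.2159
hook v 163.0 bar n 118 u 601.5 vmid 3.7 skew deg 0.2 tilt deg -1.7 z 0.2164
hook v 33.0 bar n 114 u 602.4 vmid 0.8 skew deg -0.3 tilt deg -0.5 z 0.2161
hook v -97.0 bar n 109 u 604.3 vmid 1.3 skew deg -0.3 tilt deg 0.1 z 0.2162
```

Emit:
{"method": "move_arm", "body": {
  "series": [-10,0,0,0,0,0,-15,0,0,0,0,0,-15,0,0,0,0,0,-15,0,0,0,0,0,-15,0,0,0,0,0,-10,0,0,0,0,0,-4,0,0,0,0,0,-3,0,0,0,0,0]
}}

```text
clock: 42.9
position: [0.4336, -0.3806, 0.0473]
tcp_rot: [-0.705, 0.709, 0.007, -0.001]
contact_force: [3.1, -2.0, -4.6]
grip_width: 0.228
```

Emit:
{"method": "move_arm", "body": {
  "series": [-4,0,0,0,0,0,-3,0,0,0,0,0]
}}

```text
clock: 43.1
position: [0.4331, -0.3806, 0.0474]
tcp_rot: [-0.704, 0.71, 0.011, 0.001]
contact_force: [9.9, -3.4, -11.1]
grip_width: 0.229
```

Emit:
{"method": "move_arm", "body": {
  "series": [0,0,0,0,0,0,0,0,0,0,0,0]
}}

```text
clock: 43.3
position: [0.4334, -0.3806, 0.0473]
tcp_rot: [-0.704, 0.71, 0.011, 0.0]
contact_force: [0.6, -0.3, -0.9]
grip_width: 0.224
```

Firm against the shut stop. Release, lift away and check.

Emit:
{"method": "move_arm", "body": {
  "series": [0,0,0,0,0,0,0,0,0,0,0,0,0,0,0,0,0,0,0,0,0,0,0,0,0,-15,0,0,0,0,0,-35,0,0,0,0,0,-45,0,0,0,0,0,-45,0,0,0,0],
  "claw": 0.4
}}

```text
clock: 44.1
position: [0.4274, -0.3769, 0.1891]
tcp_rot: [-0.707, 0.708, 0.007, -0.003]
contact_force: [1.6, -0.3, -0.6]
grip_width: 0.6
```

Emit:
{"method": "move_arm", "body": {
  "series": [0,-30,0,0,0,0,0,-30,0,0,0,0,0,0,0,0,0,0,0,0,0,0,0,0]
}}

```text
clock: 44.5
position: [0.4264, -0.3797, 0.2618]
tcp_rot: [-0.704, 0.71, 0.009, 0.002]
contact_force: [-0.2, 0.1, -0.2]
grip_width: 0.602
```

```bash
python3 -c "
from h import *; p=gatew(); cv2.imwrite('pics/w10.png',p['img']); go(.43,-.379,.25,.4); hung(); s=capture('side'); cv2.imwrite('pics/s10.png',cv2.resize(s['img'][110:340,80:340],None,fx=3,fy=2.6))
C=cloud(s); Z=C[...,2]; 
"
```

```text
grip 360 (array([ 433.3, -379.2]), array([19.7, 28. ]), 0.3) [ 0.4329 -0.3781  0.0543]
mark 129 (array([ 518.7, -416.3]), array([ 8.3, 30.5]), 0.3) [ 0.5184 -0.4159  0.0184]
clk 44.55 pos [ 0.4264 -0.3801  0.2618] yaw 0.58 shift [ 3.5 11.9  1.1] turn [0.47 0.18 0.85] F [-0.4 -1.   0.7] w 0.601
hook v 293.0 bar n 122 u 602.1 vmid 3.1 skew deg 0.1 tilt deg -1.3 z 0.216
hook v 163.0 bar n 118 u 601.6 vmid 3.3 skew deg 0.1 tilt deg -2.1 z 0.2158
hook v 33.0 bar n 113 u 602.3 vmid 0.9 skew deg -0.3 tilt deg -0.1 z 0.2164
hook v -97.0 bar n 107 u 604.3 vmid 1.3 skew deg -0.5 tilt deg -0.2 z 0.2166
```

View pics/s10.png

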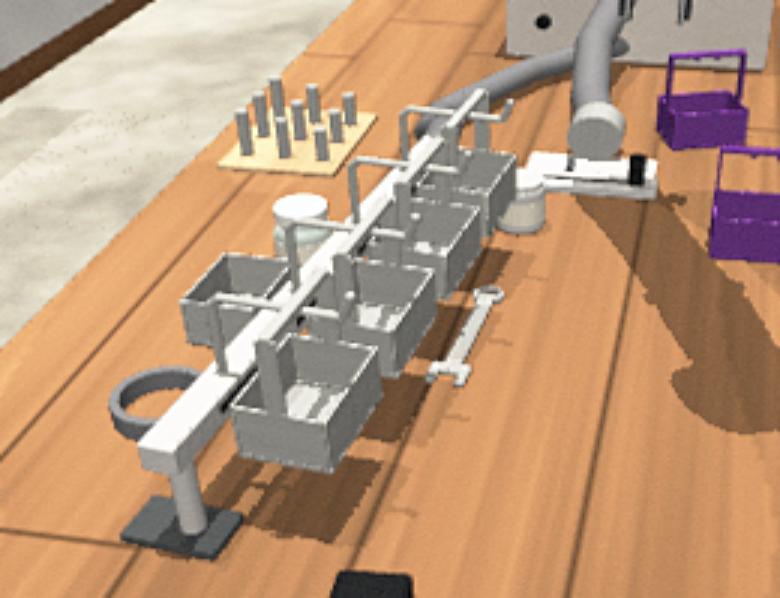

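View pics/w10.png

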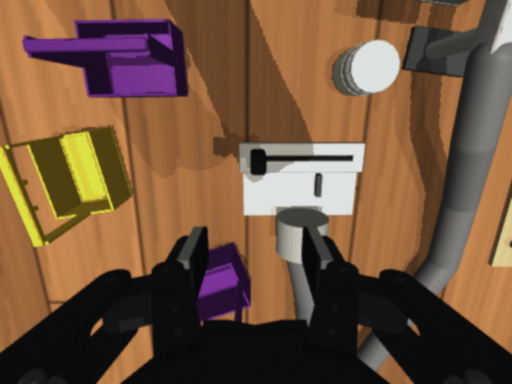

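The side view shows all four grey caddies on the four hooks. The wrist view shows the grip at (258,162), the shut end of the slot, and nothing is touching the robot.

```bash
python3 -c "
from h import *; print(arm.hand_in())"
```

```text
the job is handed in; nothing more can be done
None
```

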